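# Level the tilting table with its capstan screw prop

### The arm

A 6-joint arm with a two-finger parallel gripper is mounted at the origin on a cart in front of the work surface, level with it; the furniture and walls round the work are solid. World frame = base frame: x ahead of the robot, y to its left, z up, the work surface at z = 0. Lengths are in m, angles in rad, forces in N, time in s.
With the tool pointing down it reaches from about 0.25 to 0.775 m from the base axis. Payload 4 kg.
Tool frame: the origin (TCP) lies midway between the tips of the shut fingers; the grasp point (between the pads) lies 19 mm behind it (robot.tcp_to_grasp is the distance from the TCP to the grasp point, in m); z points along the fingers, x is the direction in which the jaws open and shut, and the axes are right-handed (so a half turn about z gives the same grasp; the last joint's range is limited). The gripper opens to 94 mm and grips with 3 to 60 N. Pads are 16 mm wide; open, the fingers measure 119 mm over their backs; the gripper's body (75 mm by 177 mm) begins 78 mm behind the grasp point.
Start: joints at [1.129, 0.087, 1.371, -0, 1.684, -0.103], TCP at [0.183, 0.519, 0.206] pointing down, gripper open.
Joint ranges: [-3.1, 3.1], [-0.76, 2.03], [0.27, 2.55], [-1.08, 4.22], [0.17, 2.65], [-2.57, 2.57]. Speed limits (rad/s): [2.79, 2.79, 3.14, 3.14, 3.14, 3.14].

### API

Orientations are given as [roll, pitch, yaw] about the fixed x, y, z axes, in that order (R = Rz(yaw) Ry(pitch) Rx(roll)).
In Python, from bench import get_obs, vision, robot gives the robot as it stands.
- The arm moves only by the tool servo_tool, never from a script. Its argument "targets" is text: rows parted by semicolons, each of 7 numbers parted by spaces: the opening, from 0 (shut) to 1 (fully open), then the shift along the tool's x, y, z as a fraction of full scale, then the turn, a rotation vector about the tool's x, y, z as a fraction of full scale. A call has 1 to 12 rows; each row is the pose to reach, as a shift and turn from the pose commanded when the call began, along the tool's axes at that moment, turning the shorter way round; what a row does not reach only later rows make up. Full scale, the value 1, is 0.25 m for a shift and pi rad for a turn. A row lasts 1/12 s, in which the tool goes at most 41.7 mm and 7.16 degrees, less where a joint would pass 70% of its speed; a pose out of reach is approached as far as the arm can. A call with a number of a shift or a turn outside -1 to 1 is refused whole. A call with a gripper value outside its range is refused whole. The fingers move at their own pace and stop on an object; the grip force is fixed at half the most. Time passes only in rows, so rows that repeat a pose let the fingers close. It gives the time, the measured TCP pose, the force and the opening at its end, in the units of the state.
- get_obs(): the state, without advancing time (a new reading comes with each control period).
- vision.snapshot(name): name is "scene" or "top" or "wrist"; returns a dict with "image" (384x512x3 uint8, red, green, blue), "mtx" (3x3 intrinsics, pixels), "k1" (the pictures are not rectified: a ray, as slopes to the right and down, at radius r is drawn at 1 + k1 r^2 times it, then the intrinsics apply), "world_from_camera" (4x4, takes a point from camera to world coordinates); the wrist camera has in their place "T_tool_cam" (4x4, takes a point from camera to tool coordinates, whose origin is the TCP and whose axes are the tool frame's). Camera axes: x right, y down, z forward; pixel columns grow to the right and rows downward; lengths in m; the calibration is good to about 2 mm. A picture is of the moment at which its call begins: read the wrist's pose just before it. There is no depth.
- robot.close_job(): hands the job in, once; it reports no verdict.
The state is a dict: "time": time; "joint_positions": joint angles; "qvel": joint speeds; "joint_torque": joint torques, N m; "tool_pos": TCP position; "ee_rot": TCP orientation; "wrist_force": force on the tool from outside, world axes, zero at the start; "wrist_torque": the same for the moment, N m; "width": finger opening in m.
Only numpy, scipy, OpenCV 4.12 (cv2) and the standard library are available. Lean on these libraries where they do the work, as an engineer would, in place of code of your own. Each camera call takes 0.05 s, during which the arm holds its last target.

### The job

The small tilting table sags at the end that stands on the screw prop. Take the steel bar from its rest and use it as a lever in the holes round the prop's collar, moving it on to the next hole whenever the guard posts stop it, until the table is level. Then lay the bar back in its rest; turn the collar only with the bar, do not force the table or the collar by hand, and leave the other things on the bench alone.

Things in the scene. Friction and masses are not known exactly. Their poses are not given: they have to be found in the camera images.
- tilt_stand: Fixed aluminium stand (base 120 x 260 x 10 mm) with screw prop and table. Origin on the prop's vertical axis, at the worktop; z up; -x is the prop's open front, roughly toward the robot; -y leads to the table's hinge, 160 mm away. Four 12 mm guard posts, 78 mm high, stand 52 mm from the axis at 62 and 118 degrees either side of -x, so a bar in a hole swings only 48 degrees either side of -x.
- collar (a joint): Steel capstan collar round the prop, 76 mm diameter, 30 mm high, faces 46 and 76 mm above the worktop; turns about the vertical axis at constant height and stays where left (friction 0.12 N m). Value in rad grows clockwise seen from above, which raises the table end 7.5 mm per rad; 0 = table level, starts at -2.2 to -1.7. At 0, two of its six holes point 30 degrees either side of the stand's -x.
- collar_mid (a point): Centre of the collar, on its axis at the height of the holes (61 mm above the worktop).
- hole_1 (a point): Middle of the mouth of one of the collar's six radial holes (every 60 degrees, turning with the collar), 38 mm from the axis, 61 mm above the worktop. Each hole is 15 mm square, 23 mm deep, its mouth widened by a 3 mm chamfer.
- tilt_table (a joint): Tilting table: aluminium plate 100 x 225 x 8 mm with dark grooves, lying over the prop, hinged about the stand's x axis 160 mm from the prop. Rad: 0 level, negative when the end on the prop is low; 0.047 per rad of the collar. Level, its top is 106.5 mm above the worktop; its front edge is 30 mm in front of the prop's axis.
- table_near (a point): On the table's top, above the prop, 20 mm behind its axis (level: 106.5 mm above the worktop).
- table_hinge (a point): On the table's top, above the hinge, 160 mm from point table_near; level when both are equally high.
- bar_mid (a point): Centre of the loose steel bar: 12 x 12 x 200 mm, square section, 0.2 kg, both ends alike (last 2.5 mm stepped down to 9 mm), grooved grip zone in the middle. x along the bar; z up as it lies.
- rest_mid (a point): Bar rest fixed to the worktop: base 150 x 50 x 4 mm and two black V-shaped forks 55 mm to either side of the middle, about 41 mm high, in which the bar lies level, along the rest's x axis. This point is where the bar's centre lies when in the rest: 30 mm above the worktop, middle of the rest.
- oil_bottle: The oil bottle: loose on the worktop, to be left alone. 43 mm diameter, 118 mm high, origin under its centre.
- bearing_block: The bearing block: loose on the worktop, to be left alone. 20 x 54 x 34 mm, origin under its centre.
- t_handle_key: The t-handle key: loose on the worktop, to be left alone. 146 x 85 x 18 mm, lying flat, origin under its centre.
- pliers: The pliers: loose on the worktop, to be left alone. 62 x 159 x 15 mm, lying flat, origin under its centre.

How it is judged:
On the way, in this order (a step that is already met when the one before it is completed fails the run):
1. the end of the bar is in a hole of the collar, at least 10 mm deep (horizontal distance between bar_mid and collar_mid below 0.128 m and z of bar_mid in the frame of collar_mid between -0.008 and 0.008 m), for 0.2 s.
2. the collar is turned by the bar in a hole (hole mouth has moved more than 8 mm) (all of step 1 and distance of hole_1 from where it was at the start of the episode above 0.008 m), for 0.1 s.
At the end, for the whole second after the job is handed in: The table is level within 0.012 rad (0.7 degrees), and the bar lies at rest in both forks of its rest, its centre within 30 mm of the rest's middle along the rest, 6 mm sideways and 5 mm in height (value of joint tilt_table between -0.012 and 0.012 rad and x of bar_mid in the frame of rest_mid between -0.03 and 0.03 m and y of bar_mid in the frame of rest_mid between -0.006 and 0.006 m and z of bar_mid in the frame of rest_mid between -0.005 and 0.006 m and angle between the x axis of bar_mid and the x axis of rest_mid, either way round below 0.1 rad and linear speed of bar below 0.02 m/s); the robot touches nothing.
It fails at once if fingers push on the collar or the table with more than 10 N (contact force between the fingers and collar above 10 N or contact force between the fingers and tilt_table above 10 N).
It fails at once if the oil bottle is moved by more than 25 mm (distance of oil_bottle from where it was at the start of the episode above 0.025 m).
It fails at once if the bearing block is moved by more than 25 mm (distance of bearing_block from where it was at the start of the episode above 0.025 m).
It fails at once if the T-handle key is moved by more than 25 mm (distance of t_handle_key from where it was at the start of the episode above 0.025 m).
It fails at once if the pliers is moved by more than 25 mm (distance of pliers from where it was at the start of the episode above 0.025 m).
It also fails if it takes over 62 s, if anything falls off the work surface, if the arm or the gripper's body presses on something with over 40 N, if the wrist force passes 120 N, or if a joint passes its speed limit or range.

## Working session

There is one attempt and no reset: what is moved stays moved. The work goes in short steps, Python scripts to look and compute and a tool call to move; the robot and the scene stay as the last step left them, time stands still between calls to the robot, and variables do not carry over. Pictures are saved under pics/ and viewed, and the job is handed in when it is done.

Besides the shell and the picture viewer there is one more tool, called after ">>>" as name(argument=value, ...), one argument or row to a line, values as JSON. servo_tool: Moves the arm, as the interface text tells. Its arguments: {"type":"object","properties":{"targets":{"type":"string"}},"required":["targets"]}

```bash
ls; mkdir -p pics; python3 - <<'E'
from bench import get_obs, vision, robot
import cv2
o=get_obs();print(o)
for n in("scene","top","wrist"):
    s=vision.snapshot(n)
    cv2.imwrite(f"pics/{n}0.png",cv2.resize(s["image"][:,:,::-1],(768,576),interpolation=cv2.INTER_CUBIC))
    print(n,{k:v for k,v in s.items() if k!="image"})
print(robot.tcp_to_grasp)
E
```

```text
pics
{'time': 0.0, 'joint_positions': array([ 1.12891440e+00,  8.79419152e-02,  1.37220521e+00, -1.12022085e-05,
        1.68359371e+00, -1.03084546e-01]), 'qvel': array([-0.00071955,  0.00032681,  0.00078406,  0.00068353, -0.00104832,
        0.00056956]), 'joint_torque': array([-1.11790489e-04, -3.40201485e+01, -3.02419138e+01,  7.14623882e-02,
        3.33149219e-02, -1.37530033e-04]), 'tool_pos': array([0.18256531, 0.51825136, 0.20433621]), 'ee_rot': array([-3.14138268e+00,  2.13791587e-03,  1.23199792e+00]), 'wrist_force': array([-0.15921705,  0.41809596, -0.15505282]), 'wrist_torque': array([ 0.01552028, -0.01910579,  0.06484835]), 'width': 0.09401821060534679}
scene {'mtx': array([[456.76336188,   0.        , 258.20411411],
       [  0.        , 456.76336188, 192.77165991],
       [  0.        ,   0.        ,   1.        ]]), 'k1': 0.010884373006028856, 'world_from_camera': array([[ 0.71603847, -0.41895468,  0.55836   , -0.08641773],
       [-0.69778534, -0.45204413,  0.55565431, -0.61965061],
       [ 0.01960938, -0.78748529, -0.61602143,  0.79095362],
       [ 0.        ,  0
[... 361 characters left out ...]
4, -0.03058806],
       [ 0.00394129, -0.20443084, -0.97887307,  1.37557523],
       [ 0.        ,  0.        ,  0.        ,  1.        ]])}
wrist {'mtx': array([[341.49560064,   0.        , 260.78160141],
       [  0.        , 341.49560064, 197.59165814],
       [  0.        ,   0.        ,   1.        ]]), 'k1': -0.06211869508577286, 'T_tool_cam': array([[ 9.99999890e-01, -4.59829226e-04, -9.69889067e-05,
         2.03471196e-04],
       [ 4.69823521e-04,  9.73492783e-01,  2.28717252e-01,
        -6.47814999e-02],
       [-1.07528761e-05, -2.28717272e-01,  9.73492891e-01,
        -1.78668983e-01],
       [ 0.00000000e+00,  0.00000000e+00,  0.00000000e+00,
         1.00000000e+00]])}
0.0188
```

View pics/scene0.png

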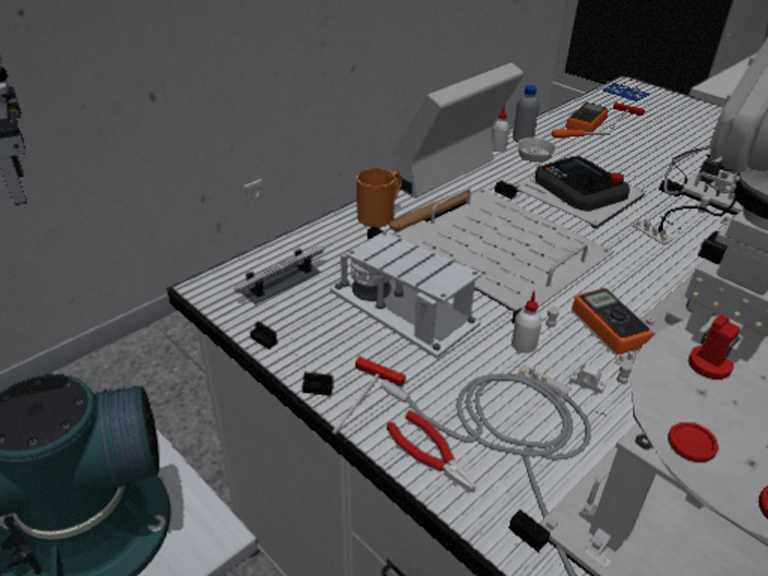

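View pics/top0.png

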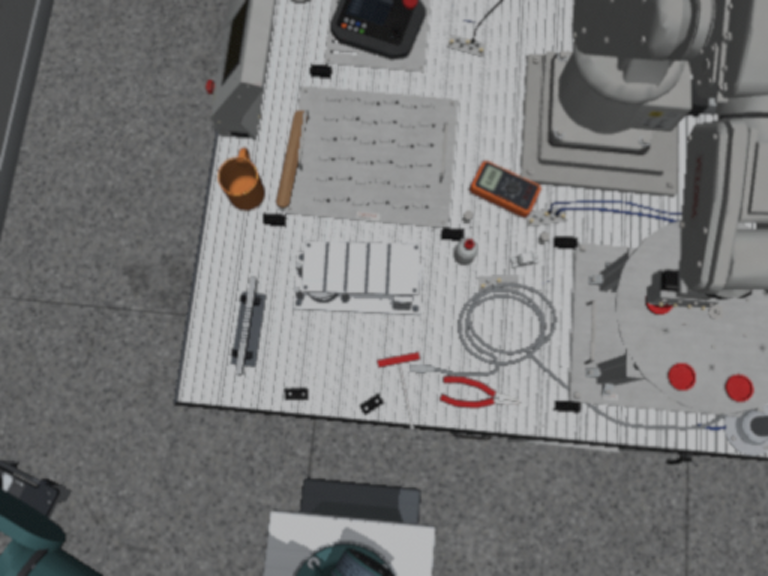

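View pics/wrist0.png

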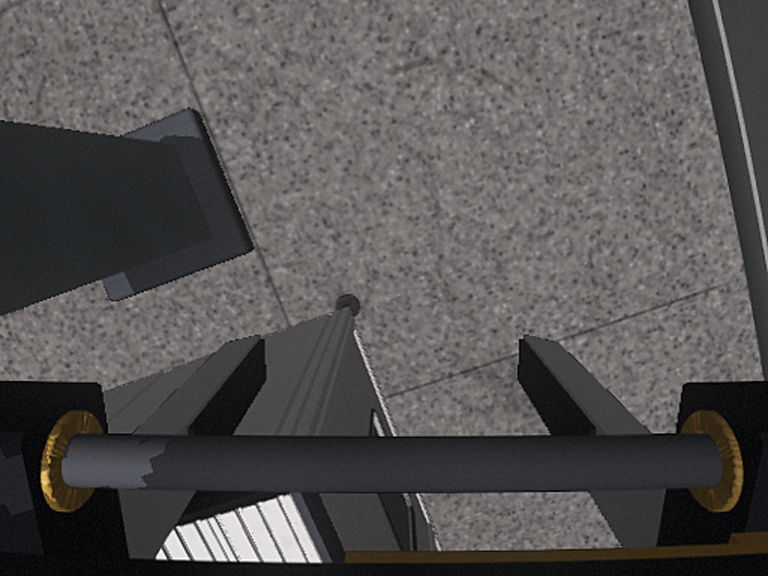

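The top view (768 px scale) shows the stand around (360,275), with the prop at its left end. The bar in its rest is at about (247,325), the T-key at (400,370), the pliers at (470,392) and the oil bottle at (466,250). The robot is at the bottom. Next I'll crop in and measure.

```bash
cat > h.py <<'E'
import numpy as np, cv2
from bench import get_obs, vision, robot
from scipy.spatial.transform import Rotation as R
def tool_T(o=None):
    o=o or get_obs(); T=np.eye(4); T[:3,:3]=R.from_euler('xyz',o['ee_rot']).as_matrix(); T[:3,3]=o['tool_pos']; return T
def snap(n):
    Tt=tool_T(); s=vision.snapshot(n)
    s['W']=Tt@s['T_tool_cam'] if n=='wrist' else s['world_from_camera']; return s
def ray(s,uv):
    u=np.array(uv,float); m=s['mtx']; d=np.array([(u[0]-m[0,2])/m[0,0],(u[1]-m[1,2])/m[1,1]]); x=d.copy()
    for _ in range(20): x=d/(1+s['k1']*(x@x))
    return s['W'][:3,3], s['W'][:3,:3]@np.array([x[0],x[1],1])
def onz(s,uv,z):
    c,d=ray(s,uv); return c+d*(z-c[2])/d[2]
def proj(s,p):
    q=np.linalg.inv(s['W'])@np.append(p,1); x=q[:2]/q[2]; x=x*(1+s['k1']*(x@x)); m=s['mtx']
    return np.array([m[0,0]*x[0]+m[0,2],m[1,1]*x[1]+m[1,2]])
def tri(obs):
    A=np.zeros((3,3));b=np.zeros(3)
    for s,uv in obs:
        c,d=ray(s,uv);d=d/np.linalg.norm(d);P=np.eye(3)-np.outer(d,d);A+=P;b+=P@c
    p=np.linalg.solve(A,b); return p,[round(float(np.linalg.norm(proj(s,p)-uv)),2) for s,uv in obs]
def crop(s,x0,y0,w,h,f,name):
    im=np.ascontiguousarray(cv2.resize(s['image'][y0:y0+h,x0:x0+w,::-1],None,fx=f,fy=f,interpolation=cv2.INTER_CUBIC))
    for x in range((x0//20+1)*20,x0+w,20): cv2.putText(im,str(x),((x-x0)*f,8),0,.3,(0,0,255));cv2.line(im,((x-x0)*f,10),((x-x0)*f,14),(0,0,255))
    for y in range((y0//20+1)*20,y0+h,20): cv2.putText(im,str(y),(0,(y-y0)*f),0,.3,(0,0,255))
    cv2.imwrite('pics/'+name,im)
E
python3 - <<'E'
from h import *
s=snap('scene'); crop(s,150,140,190,110,4,'s1.png'); t=snap('top'); crop(t,150,150,150,130,5,'t1.png')
import pickle; pickle.dump((s,t),open('st.pkl','wb'))
E
```

```text
(no output)
```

View pics/s1.png

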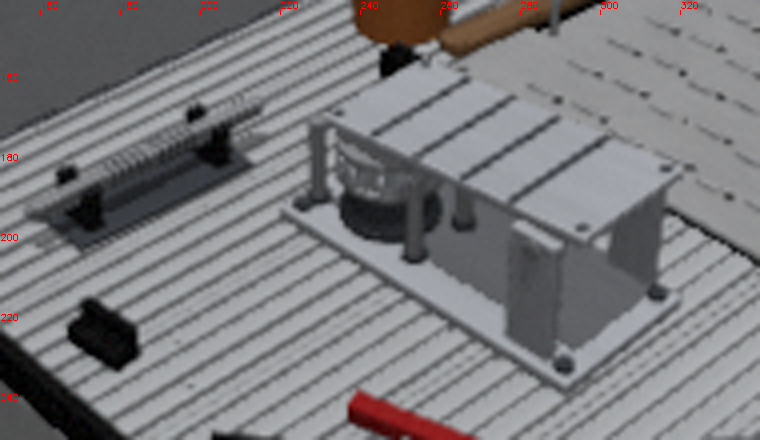

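View pics/t1.png

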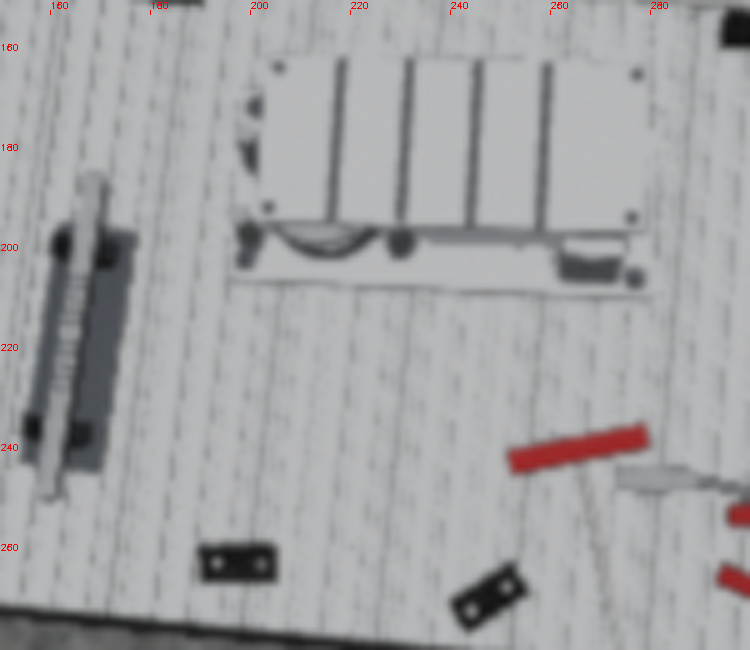

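```bash
python3 - <<'E'
from h import *
import pickle; s,t=pickle.load(open('st.pkl','rb'))
np.set_printoptions(precision=4,suppress=True)
a,ea=tri([(t,(168.7,185.8)),(s,(215.2,166))]);b,eb=tri([(t,(158.8,250.3)),(s,(157,194))])
print(a,ea,b,eb,np.linalg.norm(a-b),(a+b)/2)
# table top corners at z~.1: screws
for n,tu,su in [('hl front',(275,194.5),(295.5,197)),('hr back',(276,165),(315.5,182)),('prop back',(204.5,163.5),(257,155)),('prop front',(202,192),(233,168))]:
    print(n,tri([(t,tu),(s,su)]), onz(t,tu,.1))
print('base corners',[onz(t,u,.01)[:2] for u in [(195,206),(279.5,209.5)]],[onz(s,u,.01)[:2] for u in [(220.5,192.8),(291.5,236)]])
print('base corner tri',tri([(t,(195,206)),(s,(220.5,193))]),tri([(t,(279.5,209.5)),(s,(291.5,237))]))
E
```

```text
[0.595  0.2427 0.0317] [1.23, 1.28] [0.3987 0.2474 0.0308] [0.74, 0.82] 0.19641422060421793 [0.4969 0.245  0.0312]
hl front (array([ 0.5815, -0.0762,  0.1101]), [1.29, 1.53]) [ 0.581  -0.0741  0.1   ]
hr back (array([ 0.6665, -0.0703,  0.1091]), [0.46, 0.53]) [ 0.6681 -0.0696  0.1   ]
prop back (array([0.6576, 0.1347, 0.0941]), [1.38, 1.45]) [0.6528 0.1365 0.1   ]
prop front (array([0.5712, 0.1339, 0.092 ]), [0.53, 0.57]) [0.5684 0.1338 0.1   ]
base corners [array([0.5419, 0.1615]), array([ 0.5556, -0.0947])] [array([0.5448, 0.1557]), array([ 0.5606, -0.0961])]
base corner tri (array([0.5449, 0.1603, 0.0062]), [0.94, 1.03]) (array([ 0.5575, -0.0962,  0.0083]), [0.7, 0.86])
```

```bash
cat >> h.py <<'E'
np.set_printoptions(precision=4,suppress=True)
def Rdown(yaw,tilt=0):
    """tool down, jaws at yaw; tilt>0 leans fingers toward tool +y"""
    return R.from_euler('xyz',[np.pi,0,yaw])*R.from_rotvec([-tilt,0,0])
def plan(p,Rt,ref=None):
    T=tool_T() if ref is None else ref
    R0=R.from_matrix(T[:3,:3]); d=R0.inv().apply(np.array(p)-T[:3,3])/0.25; r=(R0.inv()*Rt).as_rotvec()/np.pi
    print('plan',np.round(d,4),np.round(r,4),'rows',round(max(np.linalg.norm(d)*.25/.0417,np.linalg.norm(r)*180/7.16),1))
E
python3 - <<'E'
from h import *
Q=Rdown(1.6,.6); print(Q.apply([0,1,0]),Q.apply([0,0,1]))
plan([.46,.115,.21],Q)
E
```

```text
[0.825  0.0241 0.5646] [ 0.5644  0.0165 -0.8253]
plan [-1.1538  1.5826 -0.0193] [-0.1889  0.0354 -0.1135] rows 11.7
```

>>> servo_tool(
  targets="1 -0.577 0.791 -0.01 -0.094 0.018 -0.057;1 -0.577 0.791 -0.01 -0.094 0.018 -0.057;1 -0.577 0.791 -0.01 -0.094 0.018 -0.057;1 -0.577 0.791 -0.01 -0.094 0.018 -0.057;1 -0.577 0.791 -0.01 -0.094 0.018 -0.057;1 -0.577 0.791 -0.01 -0.094 0.018 -0.057",
)

```text
time: 0.75
tool_pos: [0.3214, 0.3153, 0.2079]
ee_rot: [2.842, -0.029, 1.419]
wrist_force: [0.2, -0.1, -0.4]
width: 0.0941
```

```bash
python3 - <<'E'
from h import *
o=get_obs();print(o['time'],o['tool_pos'],o['ee_rot'],o['qvel'])
plan([.46,.115,.21],Rdown(1.6,.6))
E
```

```text
0.75 [0.3214 0.3153 0.2079] [ 2.842  -0.0292  1.4186] [-1.0888 -0.4074  0.2961  0.2008 -0.1591 -1.0459]
plan [-0.7072  0.6482  0.1699] [-0.0945  0.0168 -0.0562] rows 5.8
```

>>> servo_tool(
  targets="1 -0.7 0.645 0.17 -0.094 0.017 -0.056;1 -0.7 0.645 0.17 -0.094 0.017 -0.056;1 -0.7 0.645 0.17 -0.094 0.017 -0.056;1 -0.7 0.645 0.17 -0.094 0.017 -0.056;1 -0.7 0.645 0.17 -0.094 0.017 -0.056;1 -0.7 0.645 0.17 -0.094 0.017 -0.056;1 -0.7 0.645 0.17 -0.094 0.017 -0.056;1 -0.7 0.645 0.17 -0.094 0.017 -0.056;1 -0.7 0.645 0.17 -0.094 0.017 -0.056",
)

```text
time: 1.5
tool_pos: [0.4589, 0.1183, 0.2095]
ee_rot: [2.545, -0.002, 1.597]
wrist_force: [0.5, 1.2, -1.0]
width: 0.094
```

```bash
python3 - <<'E'
from h import *
import pickle
o=get_obs();print(o['time'],o['tool_pos'],o['ee_rot'],o['qvel'])
w=snap('wrist');pickle.dump(w,open('w1.pkl','wb'));cv2.imwrite('pics/w1.png',cv2.resize(w['image'][:,:,::-1],(768,576),interpolation=cv2.INTER_CUBIC))
crop(w,150,80,250,180,3,'w1c.png')
E
```

```text
1.5 [0.4589 0.1183 0.2095] [ 2.5445 -0.0017  1.597 ] [ 0.0513 -0.0005  0.0001  0.0009 -0.0017 -0.006 ]
```

View pics/w1.png

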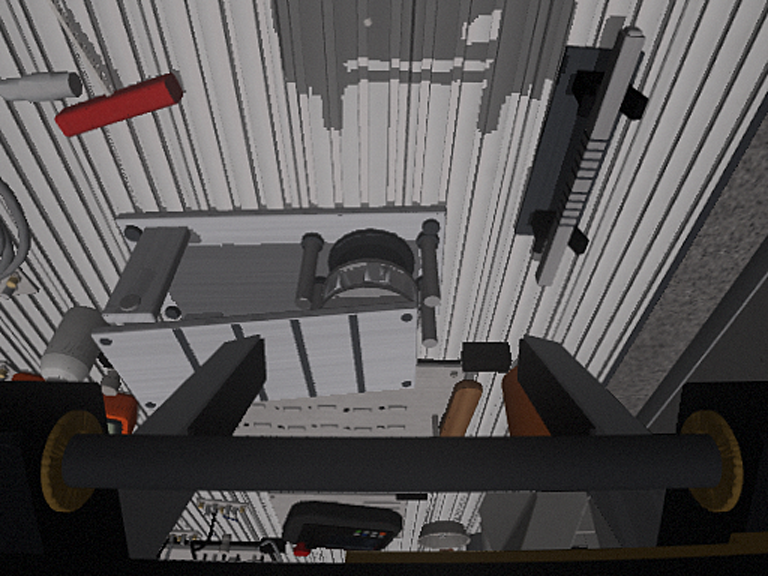

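View pics/w1c.png

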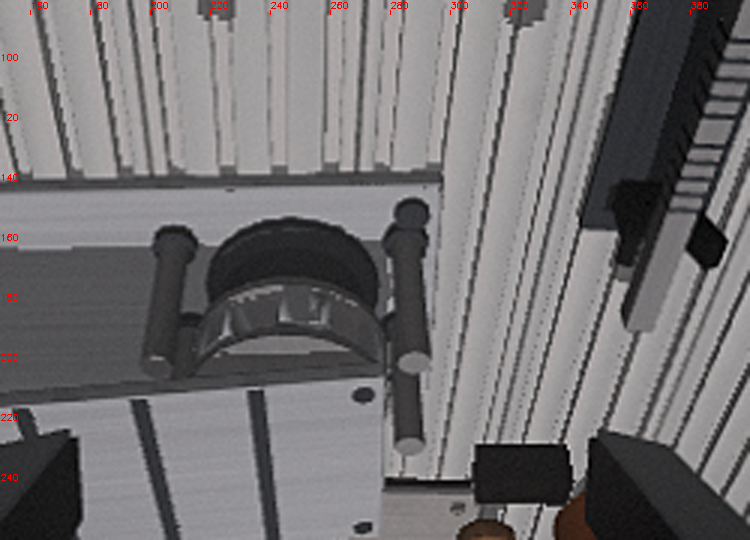

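```bash
python3 - <<'E'
from h import *
import pickle
w=pickle.load(open('w1.pkl','rb'))
im=w['image'][145:215,190:300].astype(float); im=np.clip((im-20)*2.0,0,255).astype(np.uint8)
im=cv2.rotate(cv2.resize(im[:,:,::-1],None,fx=7,fy=7,interpolation=cv2.INTER_CUBIC),cv2.ROTATE_180); cv2.imwrite('pics/w1z.png',im)
# posts tops front: pixel (202,201.5),(285,201.5) z=.078
for u in [(201,202),(285.5,201.5),(285,229)]: print(onz(w,u,.078))
E
```

```text
[0.5768 0.0576 0.078 ]
[0.5738 0.1475 0.078 ]
[0.6218 0.1507 0.078 ]
```

View pics/w1z.png

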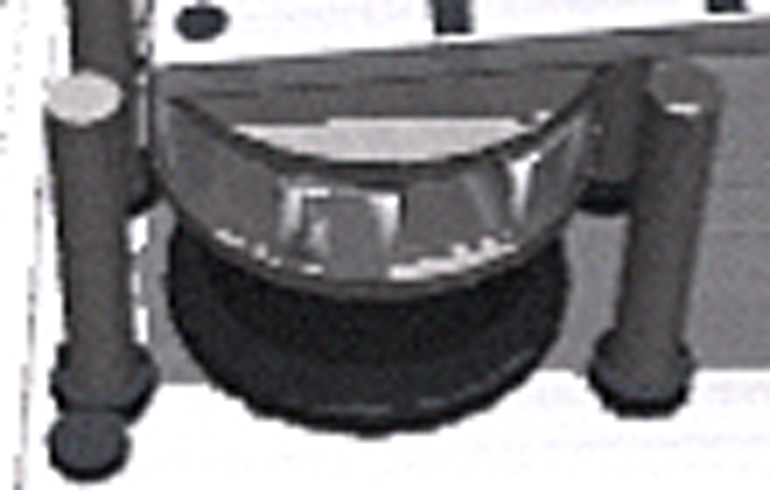

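```bash
python3 - <<'E'
from h import *
import pickle
w=pickle.load(open('w1.pkl','rb'));s,t=pickle.load(open('st.pkl','rb'))
C=np.array([.5997,.1037]);yaw=.045
cs=np.array([np.cos(yaw),np.sin(yaw)]);ys=np.array([-cs[1],cs[0]])
for sx,sy in [(-24.4,45.9),(-24.4,-45.9),(24.4,45.9)]:
    P=np.append(C+cs*sx/1e3+ys*sy/1e3,.078);print('post',[np.round(proj(q,P),1) for q in (w,s,t)])
for sx,sy in [(-60,45)]: pass
def cyl(s,uv,r=.038):
    c,d=ray(s,uv);a=d[:2]@d[:2];e=c[:2]-C;b=e@d[:2];k=e@e-r*r
    l=(-b-np.sqrt(b*b-a*k))/a;p=c+l*d;v=p[:2]-C
    return p, np.degrees(np.arctan2(v@ys,-(v@cs)))   # angle from -x, + toward +y
def o(x,y): return (190+(770-x)/7,145+(490-y)/7)
for z in [(290,210),(338,220),(388,215),(440,205),(478,195),(520,185),(548,165),(580,160),(375,175),(375,290)]:
    p,a=cyl(w,o(*z));print(z,np.round(o(*z),1),p,round(a,1))
# collar silhouette left/right top check
E
```

```text
post [array([286.4, 201.1]), array([229.5, 169.8]), array([198. , 191.5])]
post [array([200.2, 202.3]), array([254.1, 184.1]), array([229.5, 193.1])]
post [array([284.9, 229.1]), array([242.2, 162.5]), array([199.2, 175.2])]
(290, 210) [258.6 185. ] [0.5648 0.1187 0.063 ] 25.8
(338, 220) [251.7 183.6] [0.5625 0.1113 0.0633] 14.2
(388, 215) [244.6 184.3] [0.5617 0.1038 0.0654] 2.7
(440, 205) [237.1 185.7] [0.5625 0.096  0.0669] -9.1
(478, 195) [231.7 187.1] [0.5642 0.0902 0.0675] -18.2
(520, 185) [225.7 188.6] [0.5674 0.0837 0.0666] -29.3
(548, 165) [221.7 191.4] [0.5706 0.0793 0.0679] -37.4
(580, 160) [217.1 192.1] [0.5765 0.0736 0.0635] -49.7
(375, 175) [246.4 190. ] [0.5618 0.106  0.0736] 6.0
(375, 290) [246.4 173.6] [0.5617 0.1053 0.0488] 5.0
```

```bash
python3 - <<'E'
from h import *
plan([.47,.105,.14],Rdown(1.6,.92))
E
```

```text
plan [-0.0591 -0.1202  0.2545] [-0.1027 -0.0002 -0.0005] rows 2.6
```

>>> servo_tool(
  targets="1 -0.05 -0.12 0.25 -0.1 0 0;1 -0.05 -0.12 0.25 -0.1 0 0;1 -0.05 -0.12 0.25 -0.1 0 0;1 -0.05 -0.12 0.25 -0.1 0 0;1 -0.05 -0.12 0.25 -0.1 0 0",
)

```text
time: 1.97
tool_pos: [0.466, 0.1078, 0.1349]
ee_rot: [2.24, 0.0, 1.602]
wrist_force: [-0.2, 0.5, 1.5]
width: 0.0943
```

```bash
python3 - <<'E'
from h import *
import pickle
w=snap('wrist');pickle.dump(w,open('w2.pkl','wb'));
p=proj(w,[.562,.104,.061]);print(p)
x0,y0=int(p[0])-60,int(p[1])-50
im=w['image'][y0:y0+100,x0:x0+120].astype(float); im=np.clip((im-15)*2.2,0,255).astype(np.uint8)
im=cv2.rotate(cv2.resize(im[:,:,::-1],None,fx=6,fy=6,interpolation=cv2.INTER_CUBIC),cv2.ROTATE_180); cv2.imwrite('pics/w2z.png',im);print(x0,y0,get_obs()['time'])
cv2.imwrite('pics/w2.png',w['image'][:,:,::-1])
E
```

```text
[253.5921 194.1532]
193 144 2.0167
```

View pics/w2z.png

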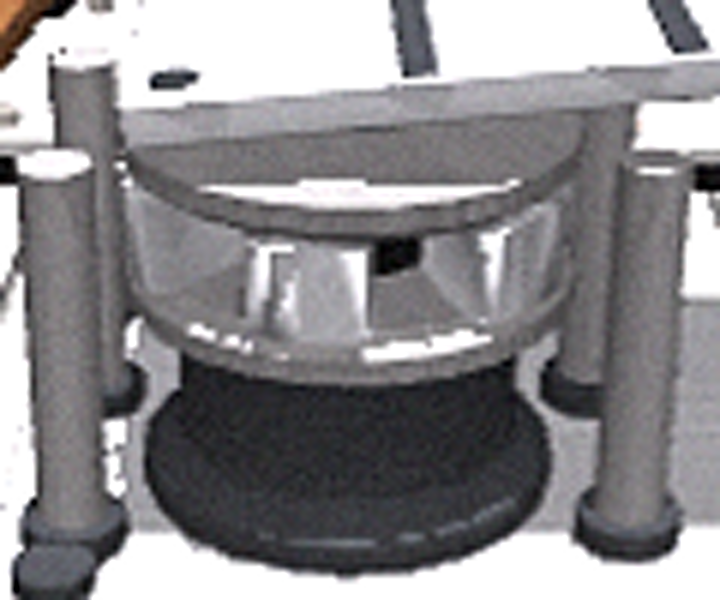

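View pics/w2.png

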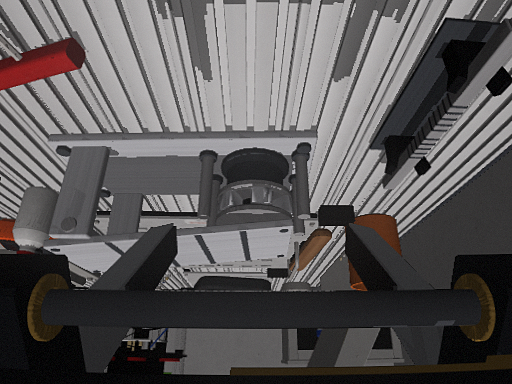

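```bash
cat >> h.py <<'E'
C=np.array([.5997,.1037]);SY=.045
cs=np.array([np.cos(SY),np.sin(SY)]);ys=np.array([-cs[1],cs[0]])
def cyl(s,uv,r=.038,C=C):
    c,d=ray(s,uv);a=d[:2]@d[:2];e=c[:2]-C;b=e@d[:2];k=e@e-r*r
    l=(-b-np.sqrt(b*b-a*k))/a;p=c+l*d;v=p[:2]-C
    return p, np.degrees(np.arctan2(v@ys,-(v@cs)))
E
python3 - <<'E'
from h import *
import pickle
w=pickle.load(open('w2.pkl','rb'))
def o(x,y): return (193+(720-x)/6-.5,144+(600-y)/6-.5)
for n,z in dict(lc_in=(370,290),rc_in=(487,285),rc_out=(515,260),lstreak=(365,350),rstreak=(490,338),mid=(428,345),L_in=(250,280),L2=(285,280),Ls=(190,328),Ls2=(285,350),top=(355,245),topf=(360,235),bot=(360,382)).items():
    p,a=cyl(w,o(*z));print(n,np.round(o(*z),1),p,round(a,1))
for z in [(55,165),(660,162),(80,60)]: 
    P=onz(w,o(*z),.078);v=P[:2]-C;print('post',P,v@cs,v@ys)
E
```

```text
lc_in [250.8 195.2] [0.5618 0.1015 0.0622] -0.7
rc_in [231.3 196. ] [0.5673 0.0838 0.0606] -29.0
rc_out [226.7 200.2] [0.5704 0.0795 0.0634] -37.0
lstreak [251.7 185.2] [0.5617 0.1022 0.0521] 0.3
rstreak [230.8 187.2] [0.5679 0.0829 0.0513] -30.5
mid [241.2 186. ] [0.5634 0.0926 0.0523] -14.4
L_in [270.8 196.8] [0.5652 0.1197 0.0619] 27.4
L2 [265.  196.8] [0.5632 0.1143 0.0629] 18.8
Ls [280.8 188.8] [0.5719 0.1296 0.0503] 45.6
Ls2 [265.  185.2] [0.5632 0.1143 0.0511] 18.8
top [253.3 202.7] [0.5617 0.1038 0.0695] 2.8
topf [252.5 204.3] [0.5617 0.1031 0.0711] 1.7
bot [252.5 179.8] [0.5617 0.1029 0.0466] 1.3
post [0.5708 0.1492 0.078 ] -0.02685867134085522 0.04680524470546764
post [0.575  0.0579 0.078 ] -0.02672118917362144 -0.04467777550496012
post [0.6188 0.1519 0.078 ] 0.021237798912313047 0.04728302318343597
```

```bash
python3 - <<'E'
from h import *
import pickle
w=pickle.load(open('w1.pkl','rb'));w2=pickle.load(open('w2.pkl','rb'));s,t=pickle.load(open('st.pkl','rb'))
crop(w,330,0,120,200,4,'b1.png');crop(w2,350,0,162,200,4,'b2.png')
E
```

```text
(no output)
```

View pics/b1.png

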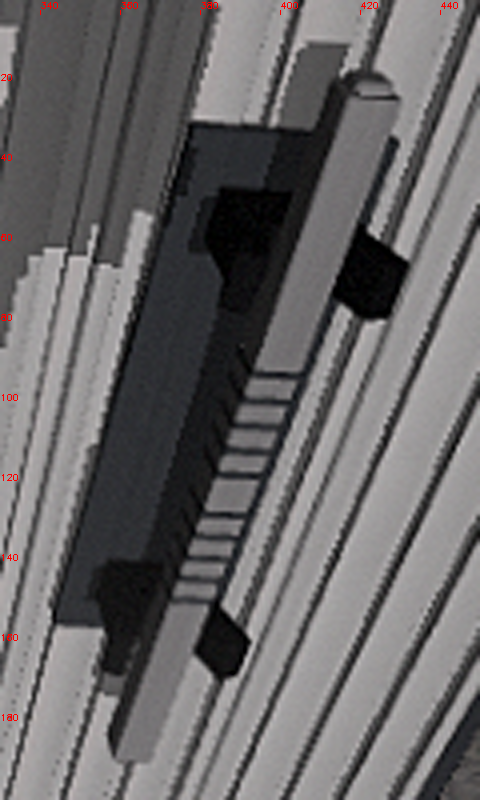

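View pics/b2.png

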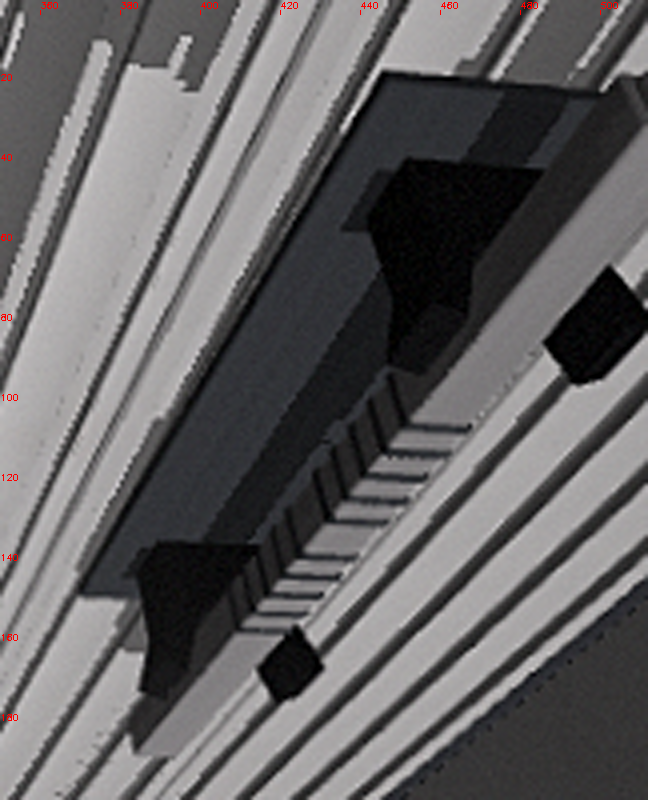

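```bash
python3 - <<'E'
from h import *
import pickle
w=pickle.load(open('w1.pkl','rb'));w2=pickle.load(open('w2.pkl','rb'));s,t=pickle.load(open('st.pkl','rb'))
g1=tri([(w,(399,93.5)),(w2,(458,107.2))]);g2=tri([(w,(378.5,150.3)),(w2,(416,158.2))]);print(g1,g2)
print('on .036',onz(w,(399,93.5),.036),onz(w,(378.5,150.3),.036),onz(w2,(458,107.2),.036),onz(w2,(416,158.2),.036))
a=onz(w,(422.5,23),.036);b=onz(w,(363,190.5),.036);print('ends',a,b,(a+b)/2,np.linalg.norm(a-b),np.arctan2(*(b-a)[1::-1]))
a,ea=tri([(t,(168.7,185.8)),(w,(363,190.5))]);b,eb=tri([(t,(158.8,250.3)),(w,(422.5,23))]);print(a,ea,b,eb,(a+b)/2)
print('base',[onz(w,u,.004) for u in [(343,156),(378,31),(410,32)]])
E
```

```text
(array([0.4674, 0.2479, 0.0356]), [0.44, 0.6]) (array([0.5358, 0.2471, 0.036 ]), [0.23, 0.29])
on .036 [0.467 0.248 0.036] [0.5357 0.2473 0.036 ] [0.4672 0.2472 0.036 ] [0.5359 0.2469 0.036 ]
ends [0.4025 0.2476 0.036 ] [0.5984 0.2457 0.036 ] [0.5005 0.2466 0.036 ] 0.19585013630550574 -0.009381952071105867
[0.5893 0.2419 0.0448] [0.08, 0.22] [0.397  0.2434 0.0481] [0.72, 3.0] [0.4932 0.2427 0.0464]
base [array([0.5719, 0.2212, 0.004 ]), array([0.4227, 0.224 , 0.004 ]), array([0.4221, 0.2538, 0.004 ])]
```

```bash
python3 - <<'E'
from h import *
plan([.501,.2472,.09],Rdown(1.559))
E
```

```text
plan [ 0.551  -0.0844  0.2418] [ 0.2907 -0.0067  0.0124] rows 7.3
```

>>> servo_tool(
  targets="1 0.551 -0.084 0.242 0.291 -0.0067 0.0124;1 0.551 -0.084 0.242 0.291 -0.0067 0.0124;1 0.551 -0.084 0.242 0.291 -0.0067 0.0124;1 0.551 -0.084 0.242 0.291 -0.0067 0.0124;1 0.551 -0.084 0.242 0.291 -0.0067 0.0124;1 0.551 -0.084 0.242 0.291 -0.0067 0.0124;1 0.551 -0.084 0.242 0.291 -0.0067 0.0124;1 0.551 -0.084 0.242 0.291 -0.0067 0.0124;1 0.551 -0.084 0.242 0.291 -0.0067 0.0124;1 0.551 -0.084 0.242 0.291 -0.0067 0.0124",
)

```text
time: 2.85
tool_pos: [0.5063, 0.2474, 0.092]
ee_rot: [3.136, -0.003, 1.556]
wrist_force: [0.4, 0.0, 0.8]
width: 0.0942
```

```bash
python3 - <<'E'
from h import *
o=get_obs();print(o['time'],o['tool_pos'],o['ee_rot'],o['joint_positions'])
plan([.501,.2472,.012],Rdown(1.559))
w=snap('wrist');cv2.imwrite('pics/w3.png',w['image'][:,:,::-1]);
for p in ([.501,.2472,.036],[.467,.2476,.036],[.5358,.247,.036]):print(proj(w,p))
E
```

```text
2.85 [0.5063 0.2474 0.092 ] [ 3.1356 -0.0032  1.5561] [ 0.3534  0.1611  1.516   0.0008  1.4577 -1.2028]
plan [-0.0023 -0.0233  0.3199] [ 0.0019 -0.001  -0.0009] rows 1.9
[260.3397 203.0524]
[260.1589 155.0323]
[260.7993 248.9933]
```

View pics/w3.png

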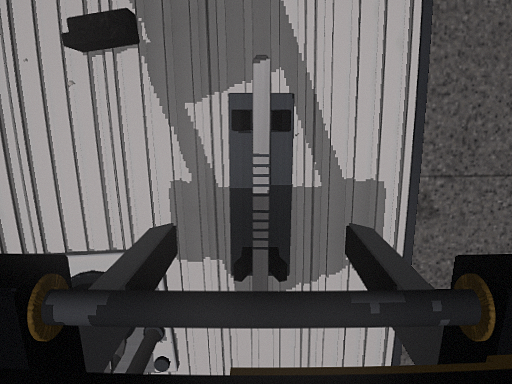

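The wrist view shows the grooves in rows 155–248 at column 261, which matches the prediction. Descend and grip.

>>> servo_tool(
  targets="1 -0.002 -0.023 0.12 0.002 -0.001 -0.001;1 -0.002 -0.023 0.23 0.002 -0.001 -0.001;1 -0.002 -0.023 0.29 0.002 -0.001 -0.001;1 -0.002 -0.023 0.318 0.002 -0.001 -0.001;1 -0.002 -0.023 0.318 0.002 -0.001 -0.001;0 -0.002 -0.023 0.318 0.002 -0.001 -0.001;0 -0.002 -0.023 0.318 0.002 -0.001 -0.001;0 -0.002 -0.023 0.318 0.002 -0.001 -0.001;0 -0.002 -0.023 0.318 0.002 -0.001 -0.001;0 -0.002 -0.023 0.318 0.002 -0.001 -0.001;0 -0.002 -0.023 0.318 0.002 -0.001 -0.001;0 -0.002 -0.023 0.318 0.002 -0.001 -0.001",
)

```text
time: 3.9
tool_pos: [0.4953, 0.2445, 0.0084]
ee_rot: [-3.133, 0.004, 1.558]
wrist_force: [0.1, -0.5, 0.2]
width: 0.0507
```

```bash
python3 - <<'E'
from h import *
o=get_obs();print(o['time'],o['tool_pos'],o['ee_rot'],o['wrist_force'],o['width'])
E
```

```text
3.9 [0.4953 0.2445 0.0084] [-3.1333  0.0035  1.5582] [ 0.072  -0.5201  0.2334] 0.05073909711545157
```

>>> servo_tool(
  targets="0 0.01 0.02 -0.01 0 0 0;0 0.01 0.02 -0.01 0 0 0;0 0.01 0.02 -0.01 0 0 0;0 0.01 0.02 -0.01 0 0 0",
)

```text
time: 4.23
tool_pos: [0.5004, 0.247, 0.0107]
ee_rot: [-3.133, 0.004, 1.558]
wrist_force: [-0.5, 1.1, 0.1]
width: 0.0239
```

```bash
python3 - <<'E'
from h import *
o=get_obs();print(o['time'],o['tool_pos'],o['ee_rot'],o['wrist_force'],o['width'])
E
```

```text
4.2333 [0.5004 0.247  0.0107] [-3.1329  0.0037  1.5583] [-0.4605  1.0833  0.0776] 0.02393950314918534
```

Aligned. Let the fingers finish closing.

>>> servo_tool(
  targets="0 0 0 0 0 0 0;0 0 0 0 0 0 0;0 0 0 0 0 0 0;0 0 0 0 0 0 0",
)

```text
time: 4.57
tool_pos: [0.5001, 0.247, 0.0105]
ee_rot: [-3.133, 0.004, 1.558]
wrist_force: [-0.4, 0.8, -1.0]
width: 0.0116
```

```bash
python3 - <<'E'
from h import *
o=get_obs();print(o['time'],o['tool_pos'],o['ee_rot'],o['wrist_force'],o['width'])
# next: lift straight up, then to pre-insert at hole angle -14.5
C=np.array([.599,.104]); a=np.radians(-14.5)
u=-np.cos(a)*cs+np.sin(a)*ys   # outward
by=np.arctan2(-u[1],-u[0]); print('bar yaw',by,'u',u)
for r in (.175,.117): print(r,C+u*r, 'tool yaw',by+1.558+.012)
plan([.42,.22,.12],Rdown(1.558))
plan(np.append(C+u*.175,.042),Rdown(by+1.57))
E
```

```text
4.5667 [0.5001 0.247  0.0105] [-3.1328  0.0036  1.5584] [-0.3509  0.7985 -0.9518] 0.011554671682907077
bar yaw 0.29807274153917784 u [-0.9559 -0.2937]
0.175 [0.4317 0.0526] tool yaw 1.8680727415391778
0.117 [0.4872 0.0696] tool yaw 1.8680727415391778
plan [-0.1136 -0.3229 -0.4346] [-0.0028  0.0011  0.0001] rows 3.3
plan [-0.7814 -0.2649 -0.1207] [-0.003   0.0007 -0.0986] rows 5.0
```

>>> servo_tool(
  targets="0 0 0 -0.06 0 0 0;0 0 0 -0.18 0 0 0;0 -0.02 -0.08 -0.3 0 0 0;0 -0.1 -0.2 -0.36 0 0 -0.01;0 -0.22 -0.3 -0.36 0 0 -0.03;0 -0.36 -0.32 -0.36 0 0 -0.06;0 -0.5 -0.3 -0.36 0 0 -0.08;0 -0.63 -0.28 -0.36 -0.001 0 -0.098;0 -0.72 -0.265 -0.32 -0.003 0 -0.098;0 -0.78 -0.265 -0.24 -0.003 0 -0.098;0 -0.78 -0.265 -0.16 -0.003 0 -0.098;0 -0.78 -0.265 -0.12 -0.003 0 -0.098",
)

```text
time: 5.57
tool_pos: [0.4297, 0.0519, 0.0392]
ee_rot: [-3.137, 0.001, 1.864]
wrist_force: [-0.2, 0.2, -2.3]
width: 0.0118
```

>>> servo_tool(
  targets="0 0 0 0 0 0 0;0 0 0 0 0 0 0",
)

```text
time: 5.73
tool_pos: [0.4312, 0.0532, 0.0415]
ee_rot: [-3.14, 0.002, 1.867]
wrist_force: [0.4, 0.4, -1.8]
width: 0.0119
```

```bash
python3 - <<'E'
from h import *
import pickle
o=get_obs();print(o['time'],o['tool_pos'],o['ee_rot'],o['wrist_force'],o['width'])
for n in ('wrist','scene','top'):
    w=snap(n);pickle.dump(w,open(n+'4.pkl','wb'))
    if n=='wrist':cv2.imwrite('pics/w4.png',w['image'][:,:,::-1])
    if n=='scene':crop(w,130,110,190,140,4,'s4.png')
    if n=='top':crop(w,150,150,150,130,5,'t4.png')
E
```

```text
5.7333 [0.4312 0.0532 0.0415] [-3.1398  0.0016  1.8667] [ 0.4083  0.4317 -1.7897] 0.011904898701768814
```

View pics/w4.png

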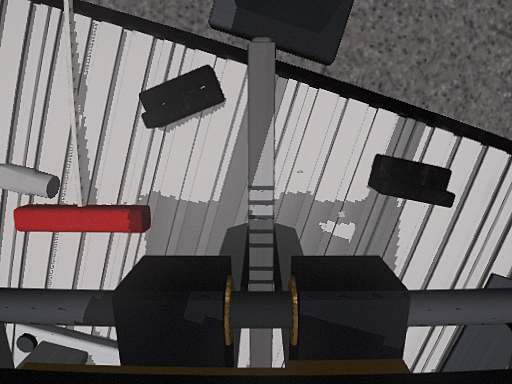

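View pics/s4.png

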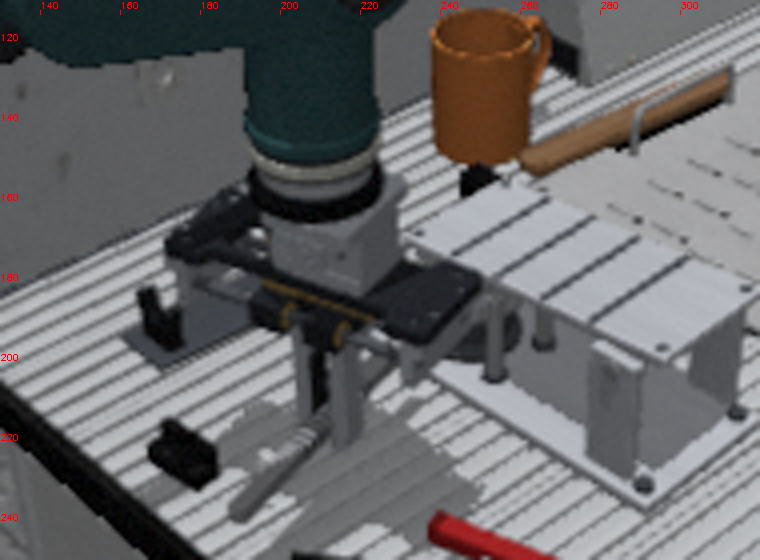

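View pics/t4.png

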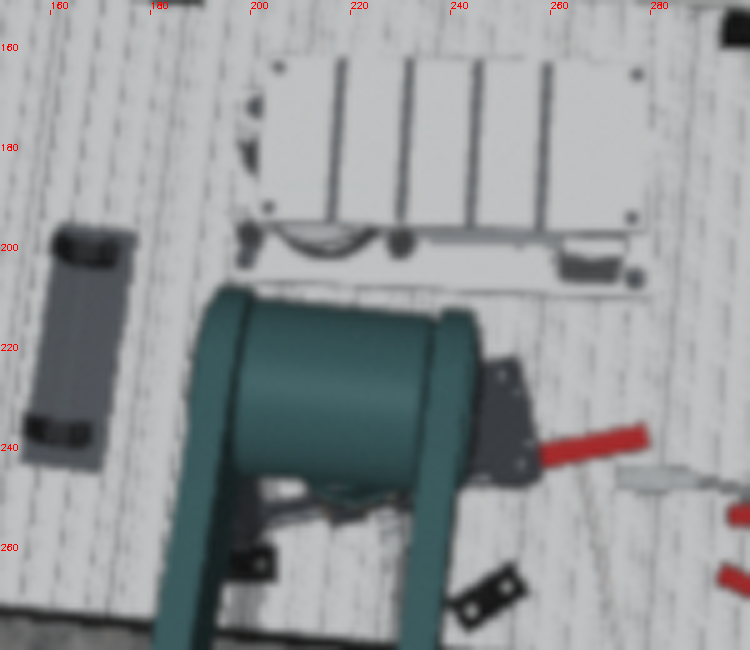

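```bash
python3 - <<'E'
from h import *
import pickle
w=pickle.load(open('wrist4.pkl','rb'));s=pickle.load(open('scene4.pkl','rb'))
T=tool_T();
for l in (-.101,-.04,0): 
    p=T@np.array([0,l,-.0188,1]);print(l,p[:3],proj(w,p[:3]-0+[0,0,.006]),proj(s,p[:3]))
C=np.array([.599,.104]);a=np.radians(-14.5);u=-np.cos(a)*cs+np.sin(a)*ys
for r in (.145,.117): plan(np.append(C+u*r,.042),Rdown(1.868))
E
```

```text
-0.101 [0.3362 0.0239 0.0618] [260.9193  33.5472] [187.7506 239.3077]
-0.04 [0.3945 0.0418 0.0619] [261.0602 177.469 ] [202.8653 223.7558]
0 [0.4328 0.0535 0.062 ] [261.138  259.9766] [212.1479 214.204 ]
plan [-0.0016  0.1147  0.0052] [ 0.0007  0.0009 -0.0002] rows 0.7
plan [-0.0014  0.2267  0.0054] [ 0.0007  0.0009 -0.0002] rows 1.4
```

>>> servo_tool(
  targets="0 -0.001 0.04 0.005 0 0 0;0 -0.001 0.08 0.005 0 0 0;0 -0.001 0.11 0.005 0 0 0;0 -0.001 0.13 0.005 0 0 0;0 -0.001 0.15 0.005 0 0 0;0 -0.001 0.165 0.005 0 0 0;0 -0.001 0.165 0.005 0 0 0",
)

```text
time: 6.47
tool_pos: [0.4721, 0.0649, 0.0406]
ee_rot: [-3.142, 0.002, 1.866]
wrist_force: [-0.2, -0.0, -2.1]
width: 0.0115
```

```bash
python3 - <<'E'
from h import *
o=get_obs();print(o['time'],o['tool_pos'],o['ee_rot'],o['wrist_force'],o['wrist_torque'],np.linalg.norm(o['tool_pos'][:2]-[.599,.104]))
E
```

```text
6.4667 [0.4721 0.0649 0.0406] [-3.1416  0.0022  1.8665] [-0.1981 -0.0229 -2.0645] [ 0.0099  0.0644 -0.006 ] 0.13282799614222185
```

>>> servo_tool(
  targets="0 0 0.015 -0.003 0 0 0;0 0 0.03 -0.003 0 0 0;0 0 0.045 -0.003 0 0 0;0 0 0.056 -0.003 0 0 0;0 0 0.056 -0.003 0 0 0;0 0 0.056 -0.003 0 0 0",
)

```text
time: 6.97
tool_pos: [0.4848, 0.0688, 0.0414]
ee_rot: [-3.141, 0.002, 1.866]
wrist_force: [-1.0, 0.5, -2.4]
width: 0.0114
```

```bash
python3 - <<'E'
from h import *
o=get_obs();print(o['time'],o['tool_pos'],o['ee_rot'],o['wrist_force'],o['wrist_torque'],np.linalg.norm(o['tool_pos'][:2]-[.599,.104]))
s=snap('scene');crop(s,170,130,150,110,5,'s5.png')
E
```

```text
6.9667 [0.4848 0.0688 0.0414] [-3.1414  0.0023  1.8662] [-1.0112  0.4802 -2.3562] [0.0892 0.0289 0.0334] 0.11952428014622402
```

View pics/s5.png

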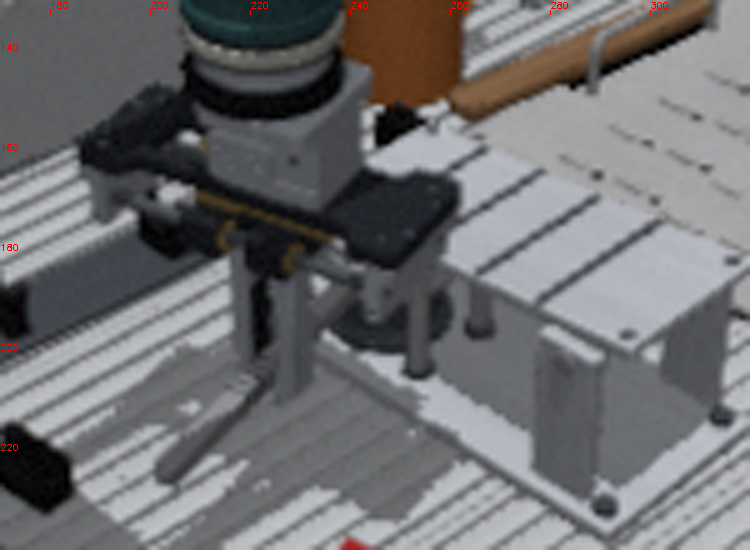

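```bash
cat >> h.py <<'E'
def arc(th0,th1,n,r,C,z=.0415):
    T=tool_T();R0=R.from_matrix(T[:3,:3])
    for th in np.radians(np.linspace(th0,th1,n+1)[1:]):
        u=-np.cos(th)*cs+np.sin(th)*ys
        d=R0.inv().apply(np.append(C+u*r,z)-T[:3,3])/.25; rv=(R0.inv()*Rdown(SY+1.57-th)).as_rotvec()/np.pi
        print('0 %.3f %.3f %.3f %.3f %.3f %.4f;'%(*d,*rv),end='')
    print()
E
python3 - <<'E'
from h import *
arc(-14.5,42,11,.119,np.array([.599,.104]))
E
```

```text
0 0.043 0.005 -0.001 -0.000 0.001 0.0280;0 0.085 0.010 -0.001 -0.000 0.001 0.0565;0 0.127 0.020 -0.001 -0.000 0.001 0.0850;0 0.167 0.033 -0.001 0.000 0.001 0.1136;0 0.207 0.049 -0.001 0.000 0.001 0.1421;0 0.244 0.069 -0.001 0.000 0.001 0.1706;0 0.280 0.093 -0.001 0.000 0.001 0.1992;0 0.314 0.119 -0.001 0.000 0.001 0.2277;0 0.344 0.149 -0.001 0.000 0.001 0.2562;0 0.373 0.181 -0.001 0.000 0.001 0.2848;0 0.398 0.215 -0.001 0.000 0.001 0.3133;
```

>>> servo_tool(
  targets="0 0.043 0.005 0 0 0 0.028;0 0.085 0.01 0 0 0 0.056;0 0.127 0.02 0 0 0 0.085;0 0.167 0.033 0 0 0 0.114;0 0.207 0.049 0 0 0 0.142;0 0.207 0.049 0 0 0 0.142",
)

```text
time: 7.52
tool_pos: [0.4807, 0.1213, 0.041]
ee_rot: [-3.141, 0.005, 1.419]
wrist_force: [-0.8, -4.0, -1.7]
width: 0.012
```

```bash
python3 - <<'E'
from h import *
o=get_obs();print(o['time'],o['tool_pos'],o['ee_rot'],o['wrist_force'],o['wrist_torque'])
C=np.array([.599,.104]);v=o['tool_pos'][:2]-C;print(np.linalg.norm(v),np.degrees(np.arctan2(v@ys,-(v@cs))),np.degrees(SY+1.57-o['ee_rot'][2]))
arc(11.5,42,6,.119,C)
E
```

```text
7.5167 [0.4807 0.1213 0.041 ] [-3.1414  0.0051  1.4186] [-0.8407 -4.0388 -1.7348] [-0.8639  0.1582 -0.3852]
0.11957773064236955 10.876879990380065 11.25155031097985
0 0.047 0.004 -0.002 0.000 0.002 0.0296;0 0.089 0.010 -0.002 0.000 0.002 0.0579;0 0.130 0.020 -0.002 0.000 0.002 0.0861;0 0.170 0.033 -0.003 0.000 0.002 0.1143;0 0.209 0.049 -0.003 0.000 0.002 0.1426;0 0.247 0.069 -0.003 0.000 0.002 0.1708;
```

Low forces and the collar is following (about 4 N sideways). Continue.

>>> servo_tool(
  targets="0 0.047 0.004 -0.002 0 0 0.03;0 0.089 0.01 -0.002 0 0 0.058;0 0.13 0.02 -0.002 0 0 0.086;0 0.17 0.033 -0.002 0 0 0.114;0 0.209 0.049 -0.002 0 0 0.143;0 0.247 0.069 -0.002 0 0 0.171;0 0.247 0.069 -0.002 0 0 0.171",
)

```text
time: 8.1
tool_pos: [0.5063, 0.18, 0.0408]
ee_rot: [-3.141, 0.005, 0.883]
wrist_force: [-4.4, -3.5, -1.2]
width: 0.0119
```

```bash
python3 - <<'E'
from h import *
o=get_obs();print(o['time'],o['tool_pos'],o['ee_rot'],o['wrist_force'],o['wrist_torque'])
C=np.array([.599,.104]);v=o['tool_pos'][:2]-C;print(np.linalg.norm(v),np.degrees(np.arctan2(v@ys,-(v@cs))),np.degrees(SY+1.57-o['ee_rot'][2]))
th=np.radians(42);u=-np.cos(th)*cs+np.sin(th)*ys
plan(np.append(C+u*.175,.0415),Rdown(SY+1.57-th))
th=np.radians(-18);u=-np.cos(th)*cs+np.sin(th)*ys
plan(np.append(C+u*.175,.0415),Rdown(SY+1.57-th))
s=snap('scene');crop(s,170,130,150,110,5,'s6.png')
E
```

```text
8.1 [0.5063 0.18   0.0408] [-3.1408  0.0053  0.8834] [-4.3715 -3.5022 -1.204 ] [-0.5855  0.6475 -0.3873]
0.11990899811570006 41.935973412141635 41.92040065186517
plan [ 0.0007 -0.2204 -0.0027] [-0.0003  0.0017  0.0004] rows 1.3
plan [-0.6058  0.1293  0.0002] [-0.0011  0.0014 -0.3329] rows 8.4
```

View pics/s6.png

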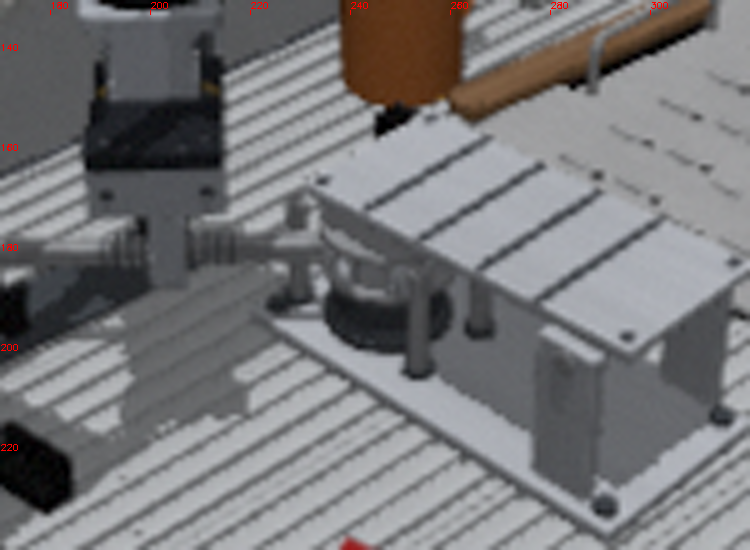

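```bash
python3 - <<'E'
from h import *
C=np.array([.599,.104])
arc(40,-20,9,.172,C)
E
```

```text
0 -0.101 -0.201 -0.002 -0.000 0.002 -0.0467;0 -0.179 -0.185 -0.002 -0.000 0.002 -0.0838;0 -0.255 -0.160 -0.001 -0.001 0.002 -0.1208;0 -0.327 -0.126 -0.001 -0.001 0.002 -0.1578;0 -0.395 -0.084 -0.001 -0.001 0.002 -0.1949;0 -0.458 -0.034 -0.000 -0.001 0.002 -0.2319;0 -0.514 0.023 -0.000 -0.001 0.001 -0.2690;0 -0.564 0.086 0.000 -0.001 0.001 -0.3060;0 -0.606 0.154 0.000 -0.001 0.001 -0.3430;
```

>>> servo_tool(
  targets="0 0 -0.07 0 0 0 0;0 0 -0.15 0 0 0 0;0 0 -0.2 0 0 0 0;0 -0.101 -0.201 -0.05 0 0.001 -0.045;0 -0.179 -0.185 -0.08 0 0.001 -0.084;0 -0.255 -0.16 -0.08 0 0.001 -0.121;0 -0.327 -0.126 -0.06 0 0.001 -0.158;0 -0.395 -0.084 -0.04 0 0.001 -0.195;0 -0.458 -0.034 -0.02 -0.001 0.001 -0.232;0 -0.514 0.023 0 -0.001 0.001 -0.269;0 -0.564 0.086 0 -0.001 0.001 -0.306;0 -0.606 0.154 0 -0.001 0.001 -0.343",
)

```text
time: 9.15
tool_pos: [0.4411, 0.0379, 0.042]
ee_rot: [3.136, 0.002, 1.97]
wrist_force: [0.5, 0.6, -1.7]
width: 0.0118
```

>>> servo_tool(
  targets="0 0 0 0 0 0 0;0 0 0 0 0 0 0;0 0 0 0 0 0 0",
)

```text
time: 9.4
tool_pos: [0.4413, 0.0392, 0.0422]
ee_rot: [3.137, 0.001, 1.96]
wrist_force: [0.1, -0.1, -2.1]
width: 0.0115
```

```bash
python3 - <<'E'
from h import *
import pickle
o=get_obs();print(o['time'],o['tool_pos'],o['ee_rot'],o['wrist_force'],o['wrist_torque'],o['width'])
C=np.array([.599,.104]);v=o['tool_pos'][:2]-C;print(np.linalg.norm(v),np.degrees(np.arctan2(v@ys,-(v@cs))),np.degrees(SY+1.57-o['ee_rot'][2]))
w=snap('wrist');cv2.imwrite('pics/w7.png',w['image'][:,:,::-1]);
T=tool_T()
for l in (-.101,-.035,.034): print(proj(w,(T@np.array([0,l,-.0248,1]))[:3]))
s=snap('scene');crop(s,170,130,150,110,5,'s7.png');pickle.dump(s,open('s7.pkl','wb'))
th=np.radians(-20);u=-np.cos(th)*cs+np.sin(th)*ys
plan(np.append(C+u*.133,.0415),Rdown(SY+1.57-th))
E
```

```text
9.4 [0.4413 0.0392 0.0422] [3.1367 0.0008 1.9598] [ 0.0584 -0.0814 -2.131 ] [0.0914 0.0589 0.0009] 0.011453223568874678
0.1704667475787756 -19.748124226700522 -19.7543665719332
[262.453   30.5519]
[262.5122 184.3427]
[262.5273 317.6097]
plan [-0.0041  0.15    0.0029] [ 0.0014  0.0003 -0.0009] rows 0.9
```

View pics/w7.png

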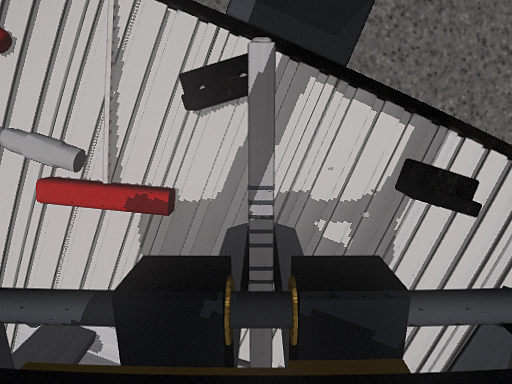

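View pics/s7.png

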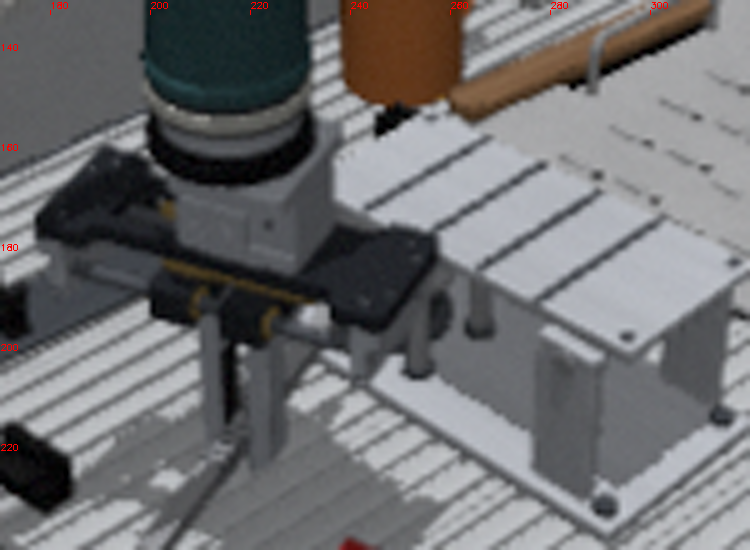

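>>> servo_tool(
  targets="0 -0.004 0.05 0.003 0 0 0;0 -0.004 0.09 0.003 0 0 0;0 -0.004 0.115 0.003 0 0 0;0 -0.004 0.135 0.003 0 0 0;0 -0.004 0.15 0.003 0 0 0;0 -0.004 0.15 0.003 0 0 0",
)

```text
time: 10.0
tool_pos: [0.4769, 0.0526, 0.0414]
ee_rot: [3.138, 0.001, 1.961]
wrist_force: [0.0, -0.4, -2.0]
width: 0.0114
```

>>> servo_tool(
  targets="0 0 0.015 0 0 0 0;0 0 0.03 0 0 0 0;0 0 0.045 0 0 0 0;0 0 0.053 0 0 0 0;0 0 0.053 0 0 0 0",
)

```text
time: 10.42
tool_pos: [0.489, 0.0572, 0.0415]
ee_rot: [3.138, 0.001, 1.96]
wrist_force: [-0.4, 0.4, -1.5]
width: 0.012
```

```bash
python3 - <<'E'
from h import *
o=get_obs();print(o['time'],o['tool_pos'],o['ee_rot'],o['wrist_force'],o['wrist_torque'],o['width'])
C=np.array([.599,.104]);v=o['tool_pos'][:2]-C;print(np.linalg.norm(v),np.degrees(np.arctan2(v@ys,-(v@cs))),np.degrees(SY+1.57-o['ee_rot'][2]))
arc(-20,32,10,.119,C)
E
```

```text
10.4167 [0.489  0.0572 0.0415] [3.1375 0.0013 1.9605] [-0.3582  0.3989 -1.5368] [ 0.0241  0.0725 -0.023 ] 0.011992618715447238
0.11950216905608588 -20.467227052955106 -19.794250200882665
0 0.047 0.004 -0.000 0.001 0.000 0.0277;0 0.090 0.009 -0.000 0.001 0.000 0.0566;0 0.132 0.019 -0.000 0.001 0.000 0.0855;0 0.173 0.032 -0.000 0.001 0.000 0.1144;0 0.213 0.049 -0.000 0.001 0.000 0.1433;0 0.251 0.070 -0.000 0.001 0.000 0.1722;0 0.287 0.094 -0.000 0.001 -0.000 0.2011;0 0.320 0.121 0.000 0.001 -0.000 0.2300;0 0.352 0.151 0.000 0.001 -0.000 0.2589;0 0.380 0.183 0.000 0.001 -0.000 0.2877;
```

>>> servo_tool(
  targets="0 0.047 0.004 0 0 0 0.028;0 0.09 0.009 0 0 0 0.057;0 0.132 0.019 0 0 0 0.085;0 0.173 0.032 0 0 0 0.114;0 0.213 0.049 0 0 0 0.143;0 0.251 0.07 0 0 0 0.172;0 0.287 0.094 0 0 0 0.201;0 0.32 0.121 0 0 0 0.23;0 0.352 0.151 0 0 0 0.259;0 0.38 0.183 0 0 0 0.288;0 0.38 0.183 0 0 0 0.288",
)

```text
time: 11.33
tool_pos: [0.4934, 0.1621, 0.0407]
ee_rot: [3.141, 0.002, 1.054]
wrist_force: [-3.8, -2.6, -0.9]
width: 0.0115
```

```bash
python3 - <<'E'
from h import *
import pickle
o=get_obs();print(o['time'],o['tool_pos'],o['ee_rot'],o['wrist_force'],o['wrist_torque'],o['width'])
C=np.array([.599,.104]);v=o['tool_pos'][:2]-C;print(np.linalg.norm(v),np.degrees(np.arctan2(v@ys,-(v@cs))),np.degrees(SY+1.57-o['ee_rot'][2]))
s=snap('scene');crop(s,210,130,120,110,6,'s8.png');pickle.dump(s,open('s8.pkl','wb'))
t=snap('top');crop(t,190,150,110,70,7,'t8.png');pickle.dump(t,open('t8.pkl','wb'))
E
```

```text
11.3333 [0.4934 0.1621 0.0407] [3.1408 0.0018 1.0539] [-3.8118 -2.6378 -0.8502] [-0.6767  0.5849 -0.3837] 0.011534784697505256
0.12049489131733135 31.38719274167489 32.148727634210886
```

View pics/s8.png

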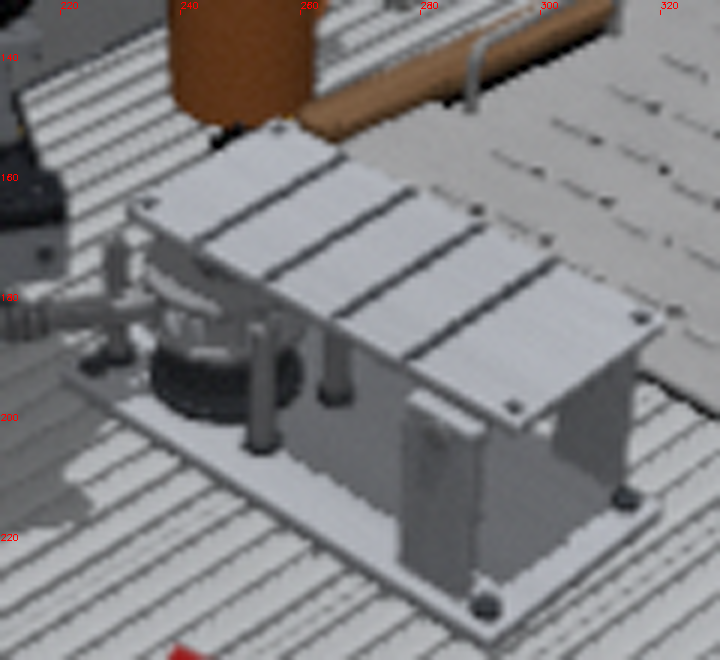

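View pics/t8.png

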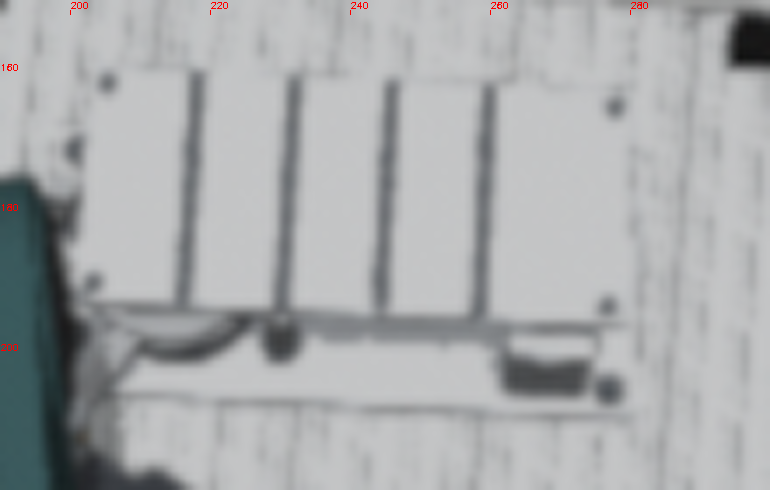

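```bash
python3 - <<'E'
from h import *
import pickle
s=pickle.load(open('s8.pkl','rb'));t=pickle.load(open('t8.pkl','rb'))
def S(x,y):return (210+(x+.5)/6-.5,130+(y+.5)/6-.5)
def Tt(x,y):return (190+(x+.5)/7-.5,150+(y+.5)/7-.5)
for n,a,b in [('pf',(149,204),(92,282)),('pb',(278,128),(107,82)),('hf',(515,407),(607,306)),('hb',(641,318),(615,107))]:
    print(n,tri([(s,S(*a)),(t,Tt(*b))]))
E
```

```text
pf (array([0.5744, 0.131 , 0.1063]), [0.44, 0.41])
pb (array([0.6578, 0.1348, 0.1079]), [0.23, 0.22])
hf (array([ 0.5836, -0.0778,  0.1091]), [0.41, 0.35])
hb (array([ 0.6668, -0.0738,  0.1092]), [0.27, 0.23])
```

```bash
cat >> h.py <<'E'
def blob(s,uv,r=4):
    g=cv2.cvtColor(s['image'],cv2.COLOR_RGB2GRAY).astype(float);x0,y0=np.round(uv).astype(int)
    for _ in range(3):
        p=g[y0-r:y0+r+1,x0-r:x0+r+1];w=np.clip(np.percentile(p,60)-15-p,0,None)
        yy,xx=np.mgrid[y0-r:y0+r+1,x0-r:x0+r+1];m=(xx-x0)**2+(yy-y0)**2<=r*r;w=w*m
        c=np.array([(w*xx).sum(),(w*yy).sum()])/max(w.sum(),1e-6);x0,y0=np.round(c).astype(int)
    return c
E
python3 - <<'E'
from h import *
import pickle
s8=pickle.load(open('s8.pkl','rb'));t8=pickle.load(open('t8.pkl','rb'));s0,t0=pickle.load(open('st.pkl','rb'))
def go(s,t,S):
    Z=[]
    for a,b in S:
        ca,cb=blob(s,a,3),blob(t,b,3);p,e=tri([(s,ca),(t,cb)]);print(np.round(ca,1),np.round(cb,1),p,e);Z.append(p)
    Z=np.array(Z);L=np.linalg.norm((Z[0]+Z[1]-Z[2]-Z[3])[:2])/2;print('tilt',(Z[0]+Z[1]-Z[2]-Z[3])[2]/2/L)
go(s8,t8,[((234.4,163.6),(202.7,189.9)),((255.9,150.9),(204.9,161.3)),((295.4,197.4),(276.3,193.3)),((316.4,182.6),(277.4,164.9))])
go(s0,t0,[((233.7,168),(202,192)),((257,155),(204.5,163.5)),((295.5,197),(275,194.5)),((316,182),(276,165))])
crop(s0,210,130,120,110,6,'s0z.png')
E
```

```text
[232.9 165.1] [198.3 191.3] [0.574  0.1423 0.0953] [1.77, 1.65]
[0. 0.] [204.9 161.3] [0.316  0.1008 0.6377] [127.83, 119.85]
[294.9 199.7] [276.  194.2] [ 0.5823 -0.0775  0.1026] [0.47, 0.4]
[316.9 183.2] [277.5 164.7] [ 0.668  -0.0743  0.1067] [0.38, 0.33]
tilt 0.9797766897280837
[232.8 168.3] [200.6 195.9] [0.5632 0.1331 0.0946] [2.5, 2.32]
[253.9 154. ] [205.2 162.9] [0.6537 0.1354 0.0997] [0.52, 0.49]
[295.8 197.5] [275.3 194.3] [ 0.5823 -0.0769  0.1088] [1.41, 1.19]
[316.4 181.6] [277.  164.4] [ 0.6675 -0.0727  0.1111] [0.34, 0.29]
tilt -0.06091088867078888
```

View pics/s0z.png

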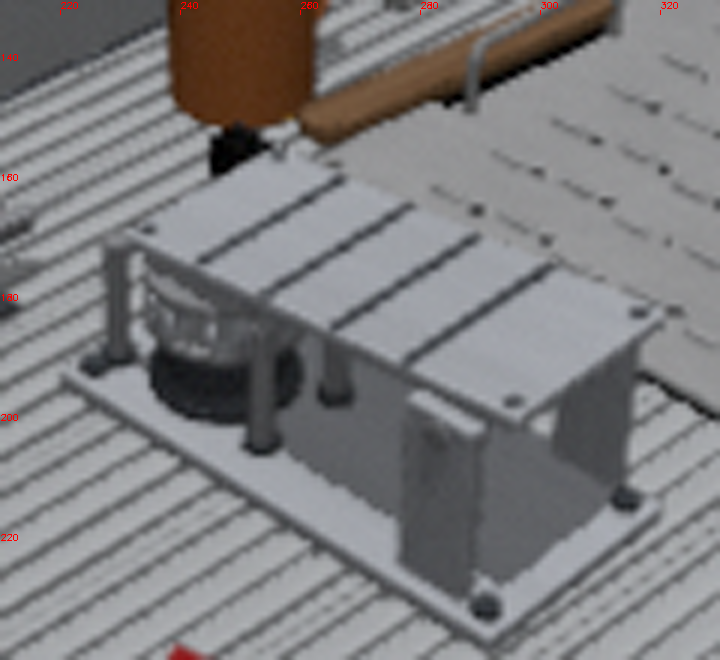

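```bash
python3 - <<'E'
from h import *
arc(32,36,1,.119,np.array([.599,.104]))
E
```

```text
0 0.040 0.006 -0.003 0.000 0.000 0.0226;
```

>>> servo_tool(
  targets="0 0.02 0.003 -0.003 0 0 0.011;0 0.04 0.006 -0.003 0 0 0.023;0 0.04 0.006 -0.003 0 0 0.023;0 0.04 0.006 -0.003 0 0 0.023",
)

```text
time: 11.77
tool_pos: [0.4998, 0.1697, 0.0416]
ee_rot: [3.14, -0.0, 0.985]
wrist_force: [-4.6, -1.6, -1.6]
width: 0.0117
```

```bash
python3 - <<'E'
from h import *
o=get_obs();print(o['time'],o['tool_pos'],o['ee_rot'],o['wrist_force'],o['wrist_torque'],o['width'])
C=np.array([.599,.104]);v=o['tool_pos'][:2]-C;print(np.linalg.norm(v),np.degrees(np.arctan2(v@ys,-(v@cs))),np.degrees(SY+1.57-o['ee_rot'][2]))
plan([.43,.19,.22],Rdown(1.6,.7))
E
```

```text
11.7667 [0.4998 0.1697 0.0416] [ 3.1404 -0.0004  0.9851] [-4.6489 -1.5667 -1.5643] [-0.3579  0.6966 -0.3002] 0.01170719312392866
0.11902171702483351 36.10879374651814 36.088213724342474
plan [-0.0865 -0.2765 -0.714 ] [-0.2152  0.0684 -0.1875] rows 7.4
```

>>> servo_tool(
  targets="0 0 -0.06 0 0 0 0;0 0 -0.14 0 0 0 0;0 0 -0.2 -0.03 0 0 0;0 0 -0.22 -0.15 0 0 0;0 -0.02 -0.24 -0.3 0 0 0;0 -0.04 -0.26 -0.45 -0.03 0.01 -0.03;0 -0.087 -0.277 -0.6 -0.215 0.068 -0.187;0 -0.087 -0.277 -0.714 -0.215 0.068 -0.187;0 -0.087 -0.277 -0.714 -0.215 0.068 -0.187;0 -0.087 -0.277 -0.714 -0.215 0.068 -0.187;0 -0.087 -0.277 -0.714 -0.215 0.068 -0.187;0 -0.087 -0.277 -0.714 -0.215 0.068 -0.187",
)

```text
time: 12.77
tool_pos: [0.4308, 0.1921, 0.2229]
ee_rot: [2.465, -0.012, 1.575]
wrist_force: [-0.2, -0.8, -2.5]
width: 0.0117
```

>>> servo_tool(
  targets="0 0 0 0 0 0 0;0 0 0 0 0 0 0;0 0 0 0 0 0 0",
)

```text
time: 13.02
tool_pos: [0.4315, 0.1913, 0.2227]
ee_rot: [2.472, -0.013, 1.567]
wrist_force: [0.5, 0.4, -1.8]
width: 0.0117
```

```bash
python3 - <<'E'
from h import *
import pickle
o=get_obs();print(o['time'],o['tool_pos'],o['ee_rot'],o['qvel'].max(),o['width'])
w=snap('wrist');pickle.dump(w,open('w9.pkl','wb'));cv2.imwrite('pics/w9.png',w['image'][:,:,::-1])
p=proj(w,[.562,.104,.061]);print(p)
x0,y0=int(p[0])-60,int(p[1])-50
im=w['image'][y0:y0+100,x0:x0+120].astype(float); im=np.clip((im-15)*2.2,0,255).astype(np.uint8)
im=cv2.rotate(cv2.resize(im[:,:,::-1],None,fx=6,fy=6,interpolation=cv2.INTER_CUBIC),cv2.ROTATE_180); cv2.imwrite('pics/w9z.png',im);print(x0,y0)
E
```

```text
13.0167 [0.4315 0.1913 0.2227] [ 2.4719 -0.0129  1.567 ] 0.024154670803802538 0.011731433044595846
[183.6429 178.703 ]
123 128
```

View pics/w9.png

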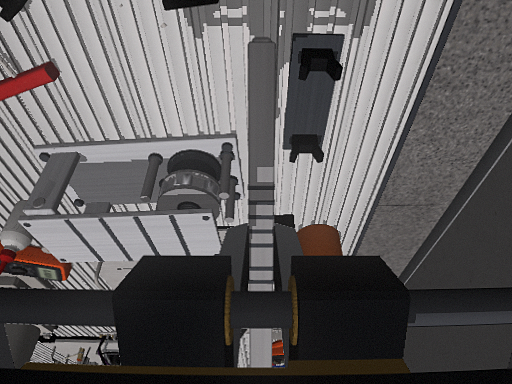

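View pics/w9z.png

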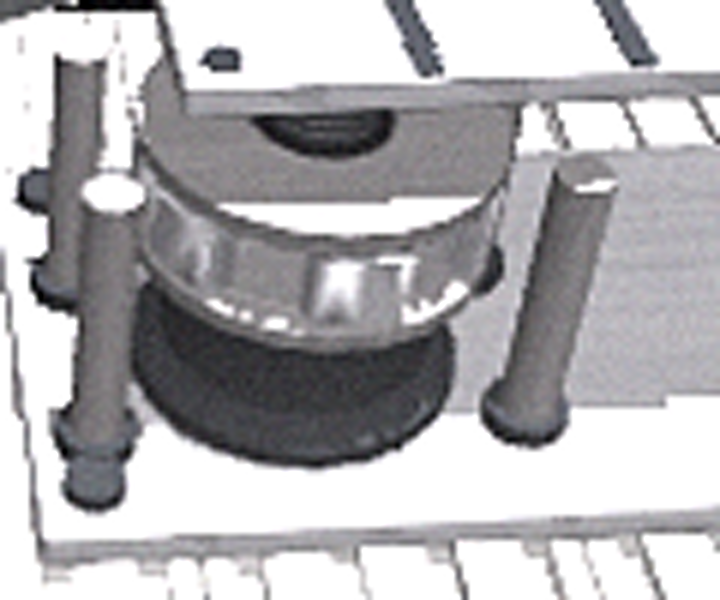

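```bash
python3 - <<'E'
from h import *
import pickle
w=pickle.load(open('w9.pkl','rb'));s=pickle.load(open('s8.pkl','rb'))
C=np.array([.599,.104])
def o(x,y): return (123+(720-x)/6-.5,128+(600-y)/6-.5)
for n,z in dict(Ll=(208,305),Lm=(250,320),Lr=(290,325),Lchin=(315,280),Rchin=(400,290),Rl=(405,312),Rr=(465,285)).items():
    p,a=cyl(w,o(*z),C=C);print(n,p,round(a,1))
# table edge front: left corner & screws
for z in [(113,193),(585,183),(82,52)]:
    P=onz(w,o(*z),.078);v=P[:2]-C;print('post',P,v@cs,v@ys)
print('pf screw at .1065',onz(w,o(221,58),.1065))
E
```

```text
Ll [0.5711 0.1298 0.0502] 45.3
Lm [0.5657 0.1223 0.0509] 31.4
Lr [0.5626 0.1151 0.0523] 19.5
Lchin [0.5618 0.1118 0.0646] 14.4
Rchin [0.5621 0.095  0.0615] -11.1
Rl [0.5626 0.0931 0.0553] -14.1
Rr [0.5696 0.0799 0.0558] -36.8
post [0.5723 0.1501 0.078 ] -0.02464081468291329 0.04720955901074551
post [0.5735 0.0595 0.078 ] -0.027512923983129777 -0.04334473427001375
post [0.619  0.1523 0.078 ] 0.022185957866448388 0.04734829056922932
pf screw at .1065 [0.5758 0.1316 0.1065]
```

Left hole reads about +32° and the right one about −28 to −30°, so the collar is about 2° past level (roughly +0.002 rad of table tilt). Next, return the bar to where I picked it up.

```bash
python3 - <<'E'
from h import *
plan([.499,.247,.10],Rdown(1.5584))
E
```

```text
plan [ 0.2175 -0.0989  0.5541] [ 0.2133 -0.0048  0.0011] rows 5.4
```

>>> servo_tool(
  targets="0 0.1 -0.03 0.1 0.06 0 0;0 0.17 -0.06 0.25 0.12 0 0;0 0.217 -0.099 0.4 0.18 -0.004 0.001;0 0.217 -0.099 0.52 0.213 -0.005 0.001;0 0.217 -0.099 0.554 0.213 -0.005 0.001;0 0.217 -0.099 0.554 0.213 -0.005 0.001;0 0.217 -0.099 0.554 0.213 -0.005 0.001;0 0.217 -0.099 0.554 0.213 -0.005 0.001;0 0.217 -0.099 0.554 0.213 -0.005 0.001;0 0.217 -0.099 0.554 0.213 -0.005 0.001",
)

```text
time: 13.9
tool_pos: [0.4972, 0.2463, 0.0982]
ee_rot: [3.14, 0.002, 1.56]
wrist_force: [0.8, -0.8, -2.6]
width: 0.0114
```

```bash
python3 - <<'E'
from h import *
o=get_obs();print(o['time'],o['tool_pos'],o['ee_rot'],o['qvel'],o['width'])
plan([.499,.247,.04],Rdown(1.5584));plan([.499,.247,.0105],Rdown(1.5584))
w=snap('wrist');cv2.imwrite('pics/w10.png',w['image'][:,:,::-1])
E
```

```text
13.9 [0.4972 0.2463 0.0982] [3.1404 0.0023 1.56  ] [ 0.0089 -0.0183  0.0131  0.0008  0.0025 -0.0007] 0.011408924388751936
plan [0.0033 0.007  0.2327] [0.0004 0.0007 0.0005] rows 1.4
plan [0.0036 0.0069 0.3507] [0.0004 0.0007 0.0005] rows 2.1
```

View pics/w10.png

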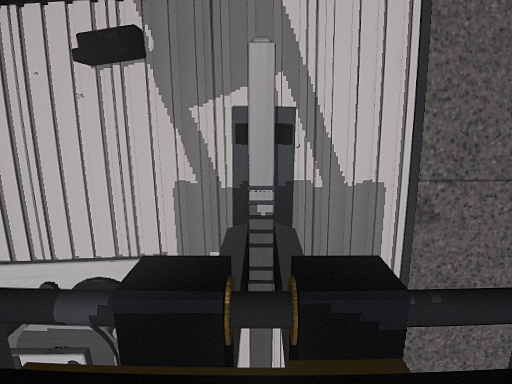

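Bar is over the rest and aligned (column 261, base centred at about 264). Lower it in steps.

>>> servo_tool(
  targets="0 0.003 0.007 0.08 0 0.001 0;0 0.003 0.007 0.16 0 0.001 0;0 0.003 0.007 0.22 0 0.001 0;0 0.003 0.007 0.27 0 0.001 0;0 0.003 0.007 0.3 0 0.001 0;0 0.003 0.007 0.3 0 0.001 0;0 0.003 0.007 0.3 0 0.001 0",
)

```text
time: 14.53
tool_pos: [0.4988, 0.2466, 0.0225]
ee_rot: [-3.141, -0.0, 1.56]
wrist_force: [0.1, 0.7, -2.0]
width: 0.0115
```

```bash
python3 - <<'E'
from h import *
o=get_obs();print(o['time'],o['tool_pos'],o['ee_rot'],o['wrist_force'],o['wrist_torque'])
plan([.499,.247,.0105],Rdown(1.5584))
E
```

```text
14.5333 [0.4988 0.2466 0.0225] [-3.1409 -0.0001  1.5597] [ 0.1324  0.6629 -2.0493] [-0.0096  0.0092 -0.0311]
plan [0.0017 0.001  0.048 ] [-0.0002 -0.      0.0004] rows 0.3
```

>>> servo_tool(
  targets="0 0.001 0 0.02 0 0 0;0 0.001 0 0.036 0 0 0;0 0.001 0 0.047 0 0 0;0 0.001 0 0.047 0 0 0;0 0.001 0 0.047 0 0 0",
)

```text
time: 14.95
tool_pos: [0.4992, 0.2468, 0.0106]
ee_rot: [-3.141, -0.0, 1.559]
wrist_force: [0.3, 0.0, -0.7]
width: 0.0117
```

```bash
python3 - <<'E'
from h import *
o=get_obs();print(o['time'],o['tool_pos'],o['ee_rot'],o['wrist_force'],o['wrist_torque'])
E
```

```text
14.95 [0.4992 0.2468 0.0106] [-3.141  -0.0003  1.5593] [ 0.2667  0.047  -0.6797] [ 0.0593  0.0017 -0.0147]
```

>>> servo_tool(
  targets="0.15 0 0 0 0 0 0;0.3 0 0 0 0 0 0;0.5 0 0 0 0 0 0;0.5 0 0 0 0 0 0;0.5 0 0 0 0 0 0;0.5 0 0 0 0 0 0;0.5 0 0 0 0 0 0;0.5 0 0 0 0 0 0",
)

```text
time: 15.62
tool_pos: [0.4988, 0.2466, 0.0102]
ee_rot: [-3.14, 0.0, 1.559]
wrist_force: [0.5, 0.2, -1.2]
width: 0.0472
```

>>> servo_tool(
  targets="0.5 0 0 -0.04 0 0 0;0.5 0 0 -0.12 0 0 0;0.5 0 0 -0.24 0 0 0;0.5 0 0 -0.36 0 0 0;0.5 0 -0.1 -0.45 0 0 0;0.5 0 -0.25 -0.5 0 0 0;0.5 0 -0.4 -0.5 0 0 0;0.5 0 -0.5 -0.5 0 0 0;0.5 0 -0.5 -0.5 0 0 0;0.5 0 -0.5 -0.5 0 0 0",
)

```text
time: 16.45
tool_pos: [0.3735, 0.2483, 0.1366]
ee_rot: [3.141, -0.001, 1.561]
wrist_force: [0.1, 0.2, -0.3]
width: 0.047
```

```bash
python3 - <<'E'
from h import *
import pickle
o=get_obs();print(o['time'],o['tool_pos'],o['ee_rot'],o['wrist_force'])
w=snap('wrist');cv2.imwrite('pics/w11.png',w['image'][:,:,::-1]);pickle.dump(w,open('w11.pkl','wb'))
s=snap('scene');crop(s,140,130,190,120,4,'s11.png');pickle.dump(s,open('s11.pkl','wb'))
t=snap('top');crop(t,140,150,160,120,5,'t11.png');pickle.dump(t,open('t11.pkl','wb'))
E
```

```text
16.45 [0.3735 0.2483 0.1366] [ 3.1406 -0.0009  1.5607] [ 0.0819  0.1673 -0.3277]
```

View pics/w11.png

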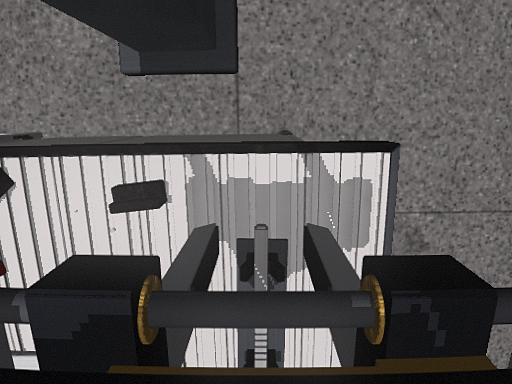

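View pics/s11.png

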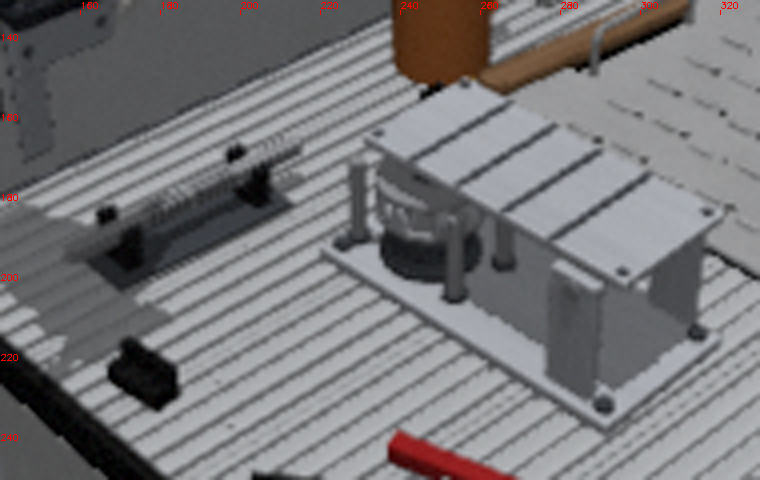

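View pics/t11.png

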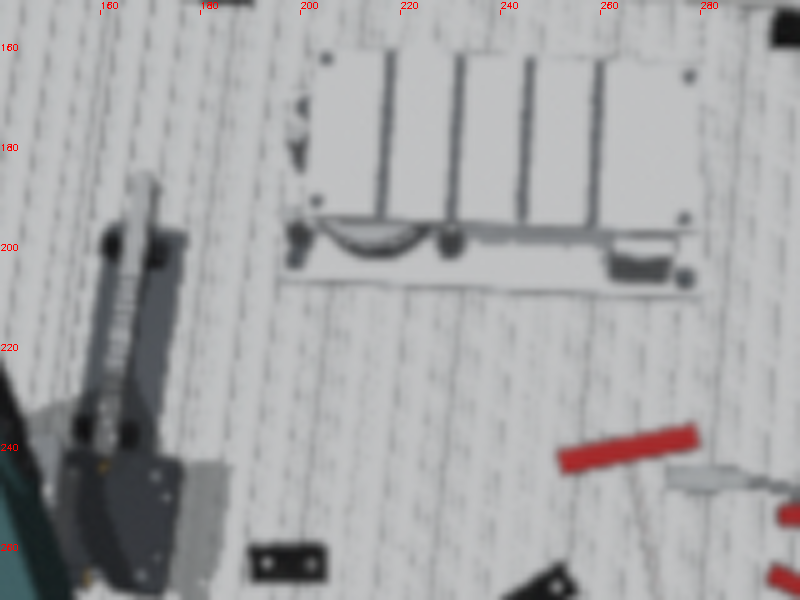

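```bash
python3 - <<'E'
from h import *
import pickle
s=pickle.load(open('s11.pkl','rb'));t=pickle.load(open('t11.pkl','rb'))
Z=[]
for a,b in [((378,132),(316,200)),((465,84),(326,58)),((622,271),(684,218)),((708,211),(689,75))]:
    p,e=tri([(s,(140+(a[0]+.5)/4-.5,130+(a[1]+.5)/4-.5)),(t,(140+(b[0]+.5)/5-.5,150+(b[1]+.5)/5-.5))]);print(p,e);Z.append(p[2])
print((Z[0]+Z[1]-Z[2]-Z[3])/2/.21)
a,e=tri([(t,(167.9,185.5)),(s,(214.8,166))]);print(a,e)
print(get_obs()['time'])
E
```

```text
[0.5739 0.1307 0.1098] [0.22, 0.21]
[0.6578 0.1349 0.1088] [0.22, 0.21]
[ 0.5834 -0.0777  0.1094] [0.19, 0.16]
[ 0.6675 -0.0738  0.1094] [0.3, 0.26]
-0.00042063277338205566
[0.5961 0.2457 0.0297] [1.2, 1.24]
16.6
```

The two-view triangulation of the table gives a tilt of −0.0004 rad. The bar's far end sits at z≈0.030, the same place as at the start. The arm is clear, so I'm handing in.

```bash
python3 -c "
from bench import robot
print(robot.close_job())"
```

```text
the job is handed in; nothing more can be done
None
```

The table is level as far as I can measure, and the bar is back in its rest. I handed the job in at about 16.6 s; the hand-in reports no verdict.

I turned the collar with the bar only, in two strokes in neighbouring holes: from about −14° to +42°, then from about −20° to +36°. Wrist force readings taken after each move stayed at about 5 N or less.

**Last checks:**
- **Collar:** before I laid the bar down, the wrist camera showed holes at about +32° and −28 to −30°. Level is ±30°, so this implies a table tilt of about +0.002 rad.
- **Table:** two-view triangulation of the table's four screws at the end gave −0.0004 rad. An earlier reading, taken before the last 4° of turn, gave about −0.010 rad. That is more change than 4° explains, so I put the difference down to pixel-picking error.
- **Bar:** it lies in both forks, with its far end at z ≈ 0.030 m, within a few mm of where it started.
- **Other things on the bench:** none that I could see in the views had moved. The gripper was open and clear of everything at hand-in.
- **Failed check:** an automatic screw-spotting attempt gave nonsense, so I dropped it and picked the pixels by eye.

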